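# Tip the parts bin and scoop out the shock absorbers

### The job

Tip the yellow parts bin up to its stop so that all three shock absorbers gather in its low corner, then scoop all three out of that corner with the scoop, together in one load, and tip them into the grey tray. Do not touch the shock absorbers with the gripper, leave the spray can, charger, cup and battery pack where they stand, and at the end put the scoop down flat on the bench and let go of it; the bin may stay tipped.

Things in the scene. Friction and masses are not known exactly. Their poses are not given: they have to be found in the camera images.
- stand: flat aluminium stand fixed to the bench, 260 x 150 mm, carrying the tipping bin. Origin: centre of its underside, on the bench. Its +x axis points from the bin's handle end to its hinged (low) end, y across, z up.
- bin (a joint): tilt of the yellow bin, rad: 0 level (as it starts), 0.45 fully tipped against its stop. The hinge line runs along the stand's y, 120 mm ahead (+x) of the stand's origin, 12 mm above the bench, at the bin's lower far edge; lifting the handle end takes about 11 N, and a stiff friction hinge keeps the bin at any angle where it is left.
- bin_handle (a point): grip point on the bin's red handle: an upright fin standing out 46 mm from the outside of the bin's end wall, in the stand's x-z plane, 14 mm thick (pinch it across y from above), 40 mm high, top level with the rim. The point is 268 mm from the hinge line, 62 mm above the bin's underside, 18 mm below the fin's top, 28 mm out from the wall; it turns with the bin.
- bin_corner (a point): middle of the inside corner where the bin's floor meets its low end wall, at the hinge. Axes turn with the bin: -x runs along the floor to the handle end, z is square to the floor. The yellow bin is open-topped, inside 230 (x) x 112 (y) x 75 mm deep, walls and floor 5 mm; the hinge line lies 5 mm ahead (x) and 5 mm below (z).
- scoop_grip (a point): grip point in the blue handle of the loose scoop (0.16 kg). Axes: x forward to the lip, y across, z square to the pan. Handle: flat bar 14 mm thick, 36 mm wide (y), 140 mm long, rising behind the pan and leaning back 0.2 rad from z towards -x. Point on its centre line, 28 mm below its top end; pinch front and back faces, fingers along the bar. It is 80.3 mm behind and 112.8 mm above scoop_pan.
- scoop_pan (a point): centre of the aluminium scoop's flat pan, on its upper face, 3 mm above its underside; same axes as scoop_grip. Pan 105 mm long (x), 102 mm wide (y); the lip (front edge, 2 mm thick) is 52.5 mm ahead of this point; back wall 30 mm high, side rims 8 mm high over the underside, front open. It stands on the bench by itself.
- shock0_center (a point): centre of a shock absorber: red coil spring 24 mm in diameter and 52 mm long with a 10 mm thick, 16 mm long stub at each end, 84 mm over all along its own y axis, about 50 g; lies on the bin's floor roughly across the bin; smooth, it rolls and slides easily.
- shock1_center (a point): centre of the second shock absorber, identical.
- shock2_center (a point): centre of the third shock absorber, identical.
- tray_in (a point): centre of the inner floor, 5 mm above the bench, of the open grey tray fixed to the bench: outside 180 (its x) x 160 (its y) x 45 mm high, walls 5 mm.
- spray_can: red and white spray can, bystander, 64 mm in diameter, 178 mm high; origin at its foot.
- charger: orange battery charger, bystander, 80 x 130 x 55 mm; origin at the centre of its underside.
- cup: blue plastic cup, bystander, 76 mm in diameter, 90 mm high; origin at its foot.
- battery: black and yellow battery pack, bystander, 47 (its x) x 96 (its y) x 25 mm; origin at the centre of its underside.
There are look-alikes about, which are no part of the job. Leave any red look-alike of the part that bears scoop_grip alone.

How it is judged:
By the outcome, as a careful person would: the job done as asked, in the order asked, and still so for the second after the job is handed in, with the robot touching nothing.
It also fails if it takes over 72 s, if anything falls off the work surface, if the arm or the gripper's body presses on something with over 40 N, if the wrist force passes 120 N, or if a joint passes its speed limit or range.

### The arm

A 7-joint arm with a two-finger parallel gripper is mounted at the origin on the work surface. World frame = base frame: x ahead of the robot, y to its left, z up, the work surface at z = 0. Lengths are in mm, angles in rad, forces in N, time in s.
With the tool pointing down it reaches from about 425 to 875 mm from the base axis. Payload 8.4 kg.
Tool frame: the origin (TCP) lies on the centre line of the jaws, within the pads' length; the fingertips stand manip.tip_extent ahead of it and the grasp point (between the pads) lies 8 mm behind it (manip.tip_extent is the distance from the TCP to the fingertips, in mm); z points along the fingers, y is the line along which they close (so a half turn about z gives the same grasp; the last joint's range is limited). The gripper opens to 87 mm and grips with 3 to 60 N. Pads are 19 mm wide; open, the fingers measure 117 mm over their backs; the gripper's body (75 mm by 190 mm) begins 51 mm behind the grasp point.
Start: joints at [1.067, 0.333, 0.04, 1.465, -0.013, 1.343, -0.059], TCP at [255.968, -597.448, 233.546] pointing down, gripper open.
Joint ranges: [-2.58, 2.58], [-0.38, 2.09], [-1.3, 1.39], [0.25, 2.4], [-1.5, 4.64], [0.08, 2.09], [-2.65, 2.65]. Speed limits (rad/s): [2.22, 2.22, 2.79, 2.79, 3.14, 3.14, 3.14].

### API

Orientations are given as a rotation vector (axis times angle).
In Python, from workcell import manip, optics, ticket, masks_of, pinpoint gives the robot as it stands.
- The arm moves only by the tool send_rows, never from a script. Its argument "rows" is a list of rows, each a list of 2 entries, a list of its own where there are three numbers: the shift along the tool's x, y, z each as a share of 0.3 m, from -1 to 1, then the turn, a rotation vector about the tool's x, y, z each as a share of 180 degrees, from -1 to 1. In form: [[[tx, ty, tz], [wx, wy, wz]], ...]. A call has 1 to 12 rows; each row is the pose to reach, as a shift and turn from the pose commanded when the call began, along the tool's axes at that moment, turning the shorter way round; what a row does not reach only later rows make up. A row lasts 1/10 s, in which the tool goes at most 50 mm and 8.59 degrees, less where a joint would pass 70% of its speed; a pose out of reach is approached as far as the arm can. A call with a number of a shift or a turn outside -1 to 1 is refused whole. A call with a gripper value outside its range is refused whole. "hand" is the opening, from -1 (shut) to 1 (fully open), so that 0 is half open, set as the call begins (left out, the last holds). The fingers move at their own pace and stop on an object; the grip force is fixed at half the most. Time passes only in rows, so rows that repeat a pose let the fingers close. It gives the time, the measured TCP pose, the force, the opening and the grip force at its end, in the units of the state.
- manip.read_state(): the state, without advancing time (a new reading comes with each control period).
- optics.get_image(name): name is "scene" or "top" or "wrist"; returns a dict with "img" (400x640x3 uint8, red, green, blue), "camera_matrix" (3x3 intrinsics, pixels), "pose" (4x4, takes a point from camera to world coordinates). Camera axes: x right, y down, z forward; pixel columns grow to the right and rows downward; lengths in mm; the calibration is good to about 2 mm. A picture is of the moment at which its call begins. There is no depth.
- ticket.close_job(): hands the job in; it is judged then, once.
Trained networks look in the newest picture that a camera, given by its name, has taken for a name from the list of things; names that differ only in an ending like _2 or _b are one class to them, and where a whole thing is asked for, a point or a joint stands for the part that bears it (a point fixed in the world has none). Each returns a list of dicts, best first, with "confidence" (0 to 1); they miss things now and then, are a little off and sometimes report something else, mostly with a low value. They report only what shows in the picture. A call takes as long as a camera call. They do not tell look-alikes from the thing itself.
- masks_of(camera, target): "pixels" (400x640 bool, what is visible of it) and "pixel" ([column, row] in pixels, amid what is visible of it).
- pinpoint(camera, target): "pixel" ([column, row] in pixels: a listed point, or the origin of a listed thing).
The state is a dict: "time_s": time; "joint_positions": joint angles; "joint_velocities": joint speeds; "joint_torque": joint torques, N m; "position": TCP position; "ee_rot": TCP orientation; "force": force on the tool from outside, world axes, zero at the start; "ft_torque": the same for the moment, N m; "width": finger opening in mm; "grasp_force": force on a finger pad.
Only numpy, scipy, OpenCV 4.12 (cv2) and the standard library are available. Lean on these libraries where they do the work, as an engineer would, in place of code of your own. Each camera call takes 0.05 s, during which the arm holds its last target. There are 200 camera calls.

## Working session

There is one attempt and no reset: what is moved stays moved. The work goes in short steps, Python scripts to look and compute and a tool call to move; the robot and the scene stay as the last step left them, time stands still between calls to the robot, and variables do not carry over. Pictures are saved under pics/ and viewed, at most 10 in all, crops included, and the job is handed in when it is done.

Besides the shell and the picture viewer there is one more tool, called after "Call:" as name([rows], argument=value, ...), one row to a line, values as JSON. send_rows: Moves the arm, as the interface text tells. Its arguments: {"type":"object","properties":{"rows":{"type":"array"},"hand":{"type":"number"}},"required":["rows"]}

```bash
mkdir -p pics; cat > h.py <<'E'
import numpy as np, cv2, json
from scipy.spatial.transform import Rotation as R
from workcell import manip, optics, ticket, masks_of, pinpoint
def ray(im,px):
    K=im["camera_matrix"];P=np.array(im["pose"]);d=P[:3,:3]@np.linalg.inv(K)@np.array([px[0],px[1],1.]);return P[:3,3],d/np.linalg.norm(d)
def tri(rs):
    A=np.zeros((3,3));b=np.zeros(3)
    for o,d in rs:
        M=np.eye(3)-np.outer(d,d);A+=M;b+=M@o
    x=np.linalg.solve(A,b);return x,[round(float(np.linalg.norm((np.eye(3)-np.outer(d,d))@(x-o))),1) for o,d in rs]
def atz(im,px,z):
    o,d=ray(im,px);return o+d*(z-o[2])/d[2]
def proj(im,p):
    P=np.linalg.inv(np.array(im["pose"]));c=P[:3,:3]@np.array(p)+P[:3,3];q=im["camera_matrix"]@c;return q[:2]/q[2]
def save(im,n): cv2.imwrite(f"pics/{n}.png",im["img"][:,:,::-1])
E
cat > a.py <<'E'
from h import *
np.set_printoptions(precision=1,suppress=True)
s=manip.read_state();print(s,manip.tip_extent)
ims={c:optics.get_image(c) for c in("scene","top")}
save({"img":np.vstack([ims["scene"]["img"],ims["top"]["img"]])},"a0")
im=cv2.imread("pics/a0.png");cv2.imwrite("pics/a.png",cv2.resize(im,(480,600)))
for c in ims: save(ims[c],c);print(c,ims[c]["pose"])
for t in "stand bin_handle bin_corner scoop_grip scoop_pan shock0_center tray_in spray_can charger cup battery".split():
    for c in ims:
        print(t,c,[(np.array(r["pixel"]).round(0),round(r["confidence"],2),atz(ims[c],r["pixel"],0)) for r in pinpoint(c,t)[:4]])
E
python3 a.py
```

```text
{'time_s': 0.0, 'joint_positions': array([ 1.1,  0.3,  0. ,  1.5, -0. ,  1.3, -0.1]), 'joint_velocities': array([ 0., -0.,  0., -0.,  0.,  0.,  0.]), 'joint_torque': array([ -0. , -65.6,   1.3, -40.4,  -0.1,   0. ,   0. ]), 'position': array([ 255.8, -597.1,  232.7]), 'ee_rot': array([-3.1, -0.6,  0. ]), 'force': array([0.2, 0.1, 0.3]), 'ft_torque': array([ 0.1,  0. , -0. ]), 'grasp_force': 0.0, 'width': 87.37422518252218} 11.0
scene [[  -0.4    0.7   -0.5 1253.1]
 [   0.9    0.3   -0.3  258.5]
 [   0.    -0.6   -0.8 1133.5]
 [   0.     0.     0.     1. ]]
top [[  -0.    -1.     0.2  394.3]
 [  -1.     0.     0.   -95.6]
 [  -0.    -0.2   -1.  1211. ]
 [   0.     0.     0.     1. ]]
stand scene [(array([263., 182.]), 0.87, array([ 494.8, -313.4,    0. ])), (array([362., 323.]), 0.65, array([794.8, 157.9,   0. ]))]
stand top [(array([401., 234.]), 0.56, array([ 500.4, -312.6,    0. ]))]
bin_handle scene [(array([286., 136.]), 0.76, array([ 279.4, -342.9,    0. ])), (array([267., 177.]), 0.16, array([ 469.6, -309.9,    0. ]))]
bin_handle top [(array([405., 291.]), 0.77, array([ 350.6, 
[... 1405 characters left out ...]
, (array([285., 139.]), 0.64, array([ 292.9, -341.5,    0. ])), (array([362., 321.]), 0.41, array([790.5, 158.1,   0. ]))]
spray_can top [(array([343., 143.]), 0.85, array([ 762.4, -167.2,    0. ]))]
charger scene [(array([305., 296.]), 0.76, array([792.1,  -7.3,   0. ]))]
charger top [(array([285., 133.]), 0.96, array([799.2,  -3.9,   0. ]))]
cup scene []
cup top [(array([231., 135.]), 0.97, array([799.2, 151.5,   0. ]))]
battery scene [(array([322., 172.]), 0.7, array([ 375.7, -157.9,    0. ]))]
battery top [(array([346., 277.]), 0.91, array([ 389.8, -160.5,    0. ])), (array([405., 204.]), 0.75, array([ 583.4, -328.3,    0. ])), (array([405., 290.]), 0.2, array([ 353.6, -315.1,    0. ]))]
```

View pics/scene.png

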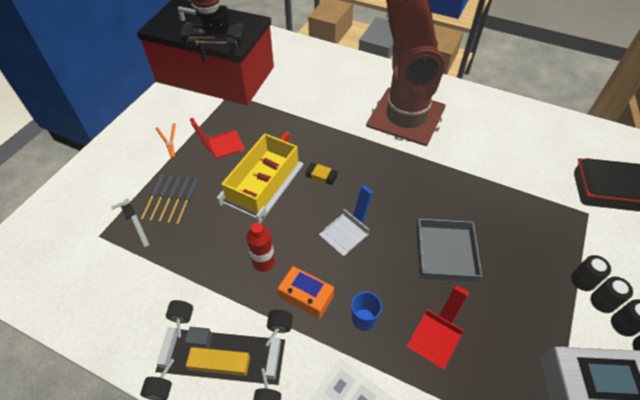

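View pics/top.png

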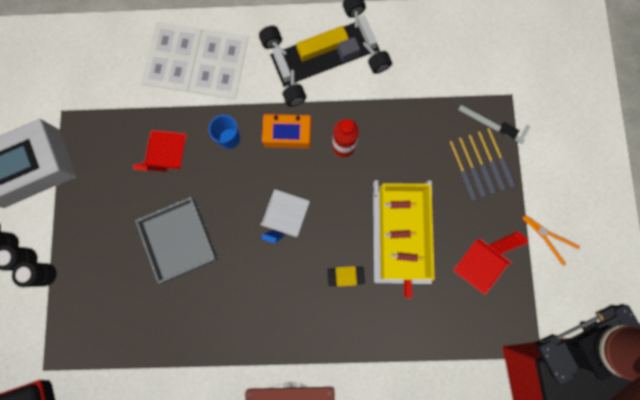

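The scoop candidates in the scene view are the blue-handled aluminium one at (347,234)/(364,197) and red ones at (224,141) and (434,339). The blue one fits the description. The bin is at (262,178) with three red shocks lying across it, the tray at (448,250), and the fin at top (408,290).

```bash
cat > b.py <<'E'
from h import *
np.set_printoptions(precision=3,suppress=True)
s=manip.read_state();print(R.from_rotvec(s["ee_rot"]).as_matrix())
ims={c:optics.get_image(c) for c in("scene","top","wrist")}
print("wrist",ims["wrist"]["pose"],ims["wrist"]["camera_matrix"])
sel={"bin_handle":None,"bin_corner":None,"scoop_grip":(400,10),"scoop_pan":(570,5),"tray_in":None,"shock0_center":None}
for t,n in sel.items():
    rs=[]
    for c in("scene","top"):
        L=pinpoint(c,t)
        if t=="shock0_center": print([(np.array(r["pixel"]).round(),round(r["confidence"],2),atz(ims[c],r["pixel"],29)) for r in L]);continue
        if n: L=[r for r in L if np.hypot(*(atz(ims[c],r["pixel"],0)[:2]-n))<120]
        if L: rs.append(ray(ims[c],L[0]["pixel"]))
    if len(rs)==2: print(t,*tri(rs))
# tray & bin yaw in top
for t,z in(("tray_in",45),("bin_handle",90),("stand",6),("bin",87)):
    for r in masks_of("top",t)[:2]:
        m=r["pixels"].astype(np.uint8);p=np.argwhere(m)[:,::-1]
        (c,w,a)=cv2.minAreaRect(np.array([atz(ims["top"],q,z)[:2] for q in p],np.float32));print(t,r["confidence"],c,w,a)
for c,x0,x1,y0,y1 in(("scene",310,390,180,260),):
    cv2.imwrite("pics/crop.png",cv2.resize(ims[c]["img"][y0:y1,x0:x1,::-1],None,fx=5,fy=5))
E
python3 b.py
```

```text
[[ 0.919  0.394 -0.   ]
 [ 0.394 -0.919  0.   ]
 [ 0.    -0.    -1.   ]]
wrist [[   0.393   -0.887   -0.243  323.315]
 [  -0.92    -0.379   -0.102 -569.776]
 [  -0.002    0.263   -0.965  385.61 ]
 [   0.       0.       0.       1.   ]] [[289.266   0.    317.626]
 [  0.    289.266 192.995]
 [  0.      0.      1.   ]]
bin_handle [ 344.457 -168.151  -66.035] [155.1, 155.1]
bin_corner [ 596.504 -153.8     56.099] [156.7, 156.7]
scoop_grip [491.     23.237 126.575] [3.6, 3.6]
scoop_pan [572.584   3.372  15.05 ] [0.1, 0.1]
tray_in [506.204 291.382   2.666] [3.4, 3.4]
[(array([266., 160.]), 0.66, array([ 429.51 , -333.943,   29.   ]))]
[(array([410., 254.]), 0.76, array([ 444.58 , -327.157,   29.   ]))]
tray_in 0.93 (502.8131103515625, 287.1900329589844) (186.8190155029297, 170.02806091308594) 21.968374252319336
bin_handle 0.62 (482.31884765625, -307.7381286621094) (135.52488708496094, 283.1280517578125) 87.65424346923828
bin_handle 0.38 (485.1239013671875, -299.8711853027344) (146.70376586914062, 292.74114990234375) 87.57784271240234
stand 0.96 (491.19891357421875, -314.8013916015625) (158.57855224609375, 313.1699523925781) 87.51968383789062
stand 0.31 (803.8713989257812, -6.7356719970703125) (136.2071075439453, 97.32804107666016) 87.8463134765625
bin 0.75 (482.6658020019531, -307.7978820800781) (136.04269409179688, 283.9825439453125) 87.91423797607422
```

View pics/crop.png

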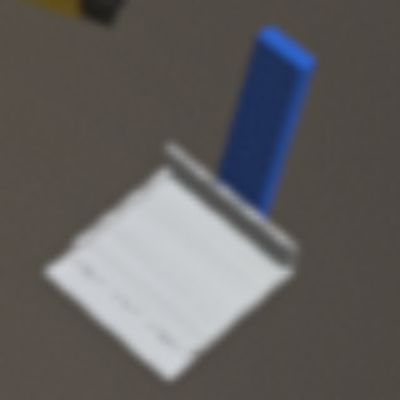

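The crop shows the blue-handled aluminium scoop, which is the right one. Next I move above the fin for a close look.

```bash
cat > rel.py <<'E'
from h import *
def rel(p,Rm,cur=None):
    "row (shares) from measured pose to target pose"
    s=manip.read_state() if cur is None else cur
    R0=R.from_rotvec(s["ee_rot"]).as_matrix()
    t=R0.T@(np.array(p,float)-s["position"])/300; w=R.from_matrix(R0.T@Rm).as_rotvec()/np.pi
    return [[round(float(x),3) for x in t],[round(float(x),4) for x in w]]
def frame(z,y):
    z=np.array(z,float);z/=np.linalg.norm(z);y=np.array(y,float);y-=z*(y@z);y/=np.linalg.norm(y)
    return np.column_stack([np.cross(y,z),y,z])
def rot2(a): return np.array([np.cos(a),np.sin(a),0]),np.array([-np.sin(a),np.cos(a),0])
E
python3 - <<'E'
from rel import *
im=optics.get_image("top");print(atz(im,(405,291),74),atz(im,(402,190),17))
ex,ey=rot2(np.radians(-2.5))
print(rel((349,-309,233),frame((0,0,-1),-ey)))
E
```

```text
[ 352.49105137 -300.70303676   74.        ] [ 619.53043875 -320.15688426   17.        ]
[[0.664, -0.762, 0.002], [-0.0, 0.0, 0.1427]]
```

Call:
send_rows([
  [[0.664,-0.762,0.0],[0,0,0.1427]],
  [[0.664,-0.762,0.0],[0,0,0.1427]],
  [[0.664,-0.762,0.0],[0,0,0.1427]],
  [[0.664,-0.762,0.0],[0,0,0.1427]],
  [[0.664,-0.762,0.0],[0,0,0.1427]],
  [[0.664,-0.762,0.0],[0,0,0.1427]],
  [[0.664,-0.762,0.0],[0,0,0.1427]],
  [[0.664,-0.762,0.0],[0,0,0.1427]],
  [[0.664,-0.762,0.0],[0,0,0.1427]],
  [[0.664,-0.762,0.0],[0,0,0.1427]],
], hand=1)

```text
time_s: 3.2
position: [348.4, -310.2, 233.5]
ee_rot: [-3.141, 0.072, 0.0]
force: [-0.5, -0.4, -0.5]
width: 86.9
grasp_force: 0.0
```

```bash
python3 - <<'E'
from rel import *
np.set_printoptions(precision=2,suppress=True)
s=manip.read_state();print(s["position"],s["ee_rot"],s["joint_positions"])
w=optics.get_image("wrist");t=optics.get_image("top");save(w,"w1")
for n,z in(("bin_handle",74),("bin_corner",17),("stand",0),("shock0_center",29)):
    for c,im in(("wrist",w),("top",t)):
        print(n,c,[(np.array(r["pixel"]).round(),round(r["confidence"],2),atz(im,r["pixel"],z)) for r in pinpoint(c,n)[:3]])
    a,b=pinpoint("wrist",n),pinpoint("top",n)
    if a and b: print(tri([ray(w,a[0]["pixel"]),ray(t,b[0]["pixel"])]))
E
```

```text
[ 348.41 -310.21  233.46] [-3.14  0.07  0.  ] [ 0.75 -0.03 -0.12  1.89 -0.    1.29 -0.98]
bin_handle wrist [(array([310., 176.]), 0.61, array([ 355.45, -301.82,   74.  ]))]
bin_handle top [(array([405., 288.]), 0.93, array([ 360.04, -302.18,   74.  ]))]
(array([ 359.11, -301.23,   85.13]), [1.6, 1.6])
bin_corner wrist []
bin_corner top [(array([402., 190.]), 0.7, array([ 618.46, -319.  ,   17.  ]))]
stand wrist [(array([311.,  46.]), 0.58, array([ 501.15, -309.71,    0.  ]))]
stand top [(array([400., 233.]), 0.75, array([ 503.13, -310.93,    0.  ])), (array([399., 191.]), 0.44, array([ 620.49, -314.96,    0.  ]))]
(array([ 502.15, -310.31,   -0.02]), [1.1, 1.1])
shock0_center wrist [(array([320.,  99.]), 0.86, array([ 437.94, -317.26,   29.  ])), (array([312., 178.]), 0.73, array([ 344.23, -302.86,   29.  ]))]
shock0_center top [(array([409., 253.]), 0.49, array([ 449.34, -325.37,   29.  ]))]
(array([ 441.62, -316.86,   72.63]), [5.7, 5.7])
```

View pics/w1.png

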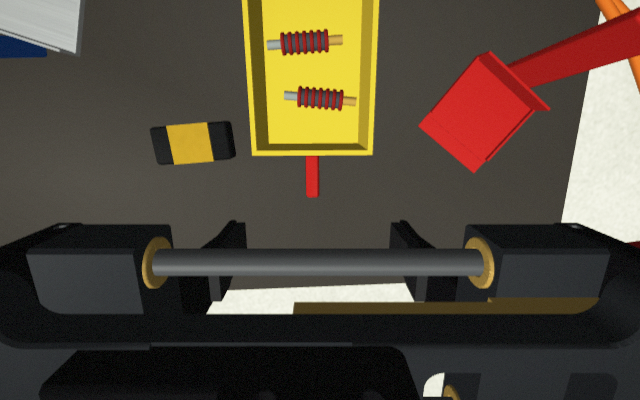

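```bash
python3 - <<'E'
from rel import *
np.set_printoptions(precision=1,suppress=True)
w=optics.get_image("wrist")
for n,p in dict(finroot=(312,155),fintip=(312,197),rimL=(251,155),rimR=(373.5,155),inL=(267.5,150),inR=(362,150)).items(): print(n,atz(w,p,92))
im=w["img"].astype(int); red=(im[...,0]>120)&(im[...,1]<70)
for r in(160,170,180,190,195): c=np.where(red[r,295:330])[0]+295; print(r,c.min(),c.max(),atz(w,(c.mean(),r),92))
ex,ey=rot2(np.radians(-2.5)); m=frame((0,0,-1),-ey)
E
```

```text
finroot [ 382.1 -304.6   92. ]
fintip [ 337.7 -302.4   92. ]
rimL [ 384.8 -242.7   92. ]
rimR [ 379.3 -367.    92. ]
inL [ 389.1 -259.9   92. ]
inR [ 384.9 -355.4   92. ]
160 307 319 [ 376.9 -305.4   92. ]
170 307 319 [ 366.6 -304.9   92. ]
180 307 319 [ 356.  -304.4   92. ]
190 307 319 [ 345.3 -303.9   92. ]
195 308 319 [ 339.8 -304.1   92. ]
```

Call:
send_rows([
  [[0.018,-0.021,0.15],[0,0,0]],
  [[0.018,-0.021,0.3],[0,0,0]],
  [[0.018,-0.021,0.42],[0,0,0]],
  [[0.018,-0.021,0.5],[0,0,0]],
  [[0.018,-0.021,0.555],[0,0,0]],
  [[0.018,-0.021,0.555],[0,0,0]],
  [[0.018,-0.021,0.555],[0,0,0]],
  [[0.018,-0.021,0.555],[0,0,0]],
])

```text
time_s: 4.95
position: [355.4, -303.3, 68.2]
ee_rot: [3.14, -0.068, 0.002]
force: [-0.3, -0.1, 1.3]
width: 87.2
grasp_force: 0.0
```

Call:
send_rows([
  [[0,0,0],[0,0,0]],
  [[0,0,0],[0,0,0]],
  [[0,0,0],[0,0,0]],
  [[0,0,0],[0,0,0]],
  [[0,0,0],[0,0,0]],
  [[0,0,0],[0,0,0]],
  [[0,0,0],[0,0,0]],
  [[0,0,0],[0,0,0]],
], hand=-1)

```text
time_s: 5.75
position: [354.7, -302.8, 67.0]
ee_rot: [-3.141, 0.068, 0.0]
force: [0.4, 0.7, 0.2]
width: 31.3
grasp_force: 0.0
```

```bash
cat > tip.py <<'E'
from rel import *
# arc of grasp point about hinge, tool turning a share f of the tilt
import sys
s=manip.read_state();R0=R.from_rotvec(s["ee_rot"]).as_matrix()
ex,ey=rot2(np.radians(-2.7))
g0=s["position"]-R0[:,2]*8
for a in np.arange(1,11)*0.046:
    v=np.array([-268*np.cos(a)+62*np.sin(a)+268,0,268*np.sin(a)+62*np.cos(a)-62])
    f=1.0
    Rm=R.from_rotvec(ey*a*f).as_matrix()@R0   # +y turn: handle end (-x) goes up
    g=g0+ex*v[0]+np.array([0,0,v[2]])
    print(rel(g+Rm[:,2]*8,Rm))
print(s["position"],s["width"],s["grasp_force"],s["force"],s["joint_positions"])
E
python3 tip.py
```

```text
[[0.009, 0.0, -0.041], [0.0001, -0.0146, 0.0]]
[[0.02, 0.0, -0.081], [0.0001, -0.0293, 0.0]]
[[0.033, 0.0, -0.121], [0.0002, -0.0439, 0.0]]
[[0.048, 0.0, -0.16], [0.0002, -0.0586, 0.0]]
[[0.065, 0.0, -0.199], [0.0003, -0.0732, 0.0]]
[[0.083, 0.0, -0.237], [0.0003, -0.0879, 0.0]]
[[0.103, 0.0, -0.273], [0.0004, -0.1025, 0.0]]
[[0.125, 0.0, -0.309], [0.0004, -0.1171, 0.0]]
[[0.148, 0.001, -0.344], [0.0005, -0.1318, 0.0]]
[[0.173, 0.001, -0.378], [0.0005, -0.1464, 0.0]]
[ 354.69890119 -302.78061428   67.01906777] 31.33532319274776 0.0 [0.44914451 0.65520063 0.18274128] [ 0.73538441  0.13450788 -0.13170005  2.08030114  0.02194841  0.92817837
 -1.02258598]
```

Call:
send_rows([
  [[0,0,0],[0,0,0]],
  [[0,0,0],[0,0,0]],
  [[0,0,0],[0,0,0]],
  [[0,0,0],[0,0,0]],
  [[0,0,0],[0,0,0]],
  [[0,0,0],[0,0,0]],
])

```text
time_s: 6.35
position: [354.7, -304.7, 67.2]
ee_rot: [3.138, -0.07, 0.001]
force: [1.2, -8.6, -4.9]
width: 13.9
grasp_force: 30.0
```

Call:
send_rows([
  [[0.009,0,-0.041],[0,-0.0146,0]],
  [[0.02,0,-0.081],[0,-0.0293,0]],
  [[0.033,0,-0.121],[0,-0.0439,0]],
  [[0.048,0,-0.16],[0,-0.0586,0]],
  [[0.065,0,-0.199],[0,-0.0732,0]],
  [[0.065,0,-0.199],[0,-0.0732,0]],
])

```text
time_s: 6.95
position: [374.7, -305.5, 127.6]
ee_rot: [-3.117, 0.068, 0.363]
force: [-1.6, -6.1, 4.8]
width: 13.7
grasp_force: 30.0
```

```bash
python3 - <<'E'
from rel import *
s=manip.read_state();print({k:s[k] for k in("position","ee_rot","force","ft_torque","width","grasp_force","joint_positions")})
E
```

```text
{'position': array([ 374.7418273 , -305.50854132,  127.57876664]), 'ee_rot': array([-3.11746618,  0.06773969,  0.36308675]), 'force': array([-1.56821746, -6.09380772,  4.77342429]), 'ft_torque': array([-1.11421384,  0.42321416,  0.45992909]), 'width': 13.703811778644049, 'grasp_force': 30.019750599749386, 'joint_positions': array([ 0.64053527,  0.23433811, -0.14604522,  1.83979457,  0.14260273,
        1.28131901, -1.17462794])}
```

Call:
send_rows([
  [[0.009,0,-0.041],[0,-0.0146,0]],
  [[0.02,0,-0.081],[0,-0.0293,0]],
  [[0.033,0,-0.121],[0,-0.0439,0]],
  [[0.048,0,-0.16],[0,-0.0586,0]],
  [[0.061,0,-0.19],[0,-0.07,0]],
  [[0.064,0,-0.197],[0,-0.0725,0]],
  [[0.064,0,-0.197],[0,-0.0725,0]],
])

```text
time_s: 7.65
position: [405.2, -306.7, 177.7]
ee_rot: [-3.049, 0.068, 0.716]
force: [-3.6, -7.9, -14.7]
width: 13.7
grasp_force: 30.0
```

```bash
python3 - <<'E'
from rel import *
s=manip.read_state();print({k:s[k] for k in("position","ee_rot","force","width","grasp_force","joint_positions")})
w=optics.get_image("top");cv2.imwrite("pics/t2.png",cv2.resize(w["img"][160:320,340:480,::-1],None,fx=3.5,fy=3.5))
E
```

```text
{'position': array([ 405.20490832, -306.70674157,  177.67569991]), 'ee_rot': array([-3.04887921,  0.0683382 ,  0.71572582]), 'force': array([ -3.61474908,  -7.93592795, -14.70796834]), 'width': 13.706427526953963, 'grasp_force': 29.989445242099464, 'joint_positions': array([ 0.55046815,  0.39312927, -0.14524247,  1.58065612,  0.21368561,
        1.60835272, -1.25111914])}
```

View pics/t2.png

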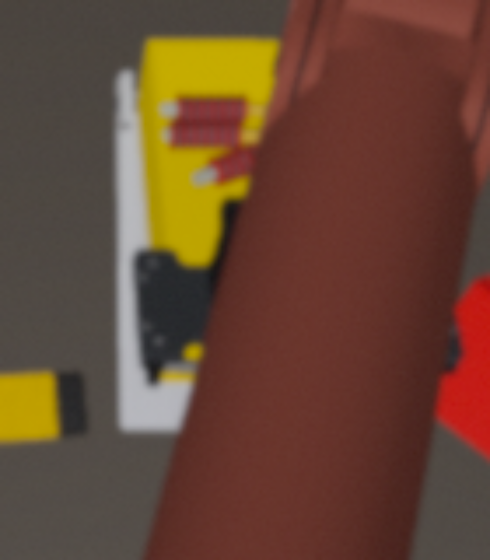

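The tilt reads about 0.46 rad with the force reversed, so the bin is at its stop. The top view shows two shocks across the low end and the third slightly askew. Now I let go and back out along the fingers.

Call:
send_rows([
  [[0,0,0],[0,0,0]],
  [[0,0,0],[0,0,0]],
  [[0,0,0],[0,0,0]],
  [[0,0,-0.1],[0,0,0]],
  [[0,0,-0.2],[0,0,0]],
  [[0,0,-0.3],[0,0,0]],
  [[0,0,-0.4],[0,0,0]],
  [[0,0,-0.5],[0,0,0]],
  [[0,0,-0.5],[0,0,0]],
], hand=1)

```text
time_s: 8.6
position: [474.8, -307.6, 317.9]
ee_rot: [-3.053, 0.065, 0.702]
force: [0.2, 0.3, -0.0]
width: 77.6
grasp_force: 0.0
```

```bash
cat > c.py <<'E'
from rel import *
np.set_printoptions(precision=3,suppress=True)
s=manip.read_state();print({k:s[k] for k in("position","ee_rot","width","joint_positions")})
sc=optics.get_image("scene");t=optics.get_image("top")
for n in("scoop_grip","scoop_pan"):
    L=[]
    for c,im in(("scene",sc),("top",t)):
        L.append([r for r in pinpoint(c,n) if np.hypot(*(atz(im,r["pixel"],0)[:2]-(500,10)))<140])
    print(n,[len(l) for l in L],tri([ray(sc,L[0][0]["pixel"]),ray(t,L[1][0]["pixel"])]) if all(L) else 0)
# pan outline in top at z~5 : bright grey pixels
m=t["img"].astype(int)[185:245,255:320];g=((m.min(2)>140)).astype(np.uint8)
n,l,st,ce=cv2.connectedComponentsWithStats(g);k=1+st[1:,4].argmax()
p=np.argwhere(l==k)[:,::-1]+(255,185)
print(cv2.minAreaRect(np.array([atz(t,q,5)[:2] for q in p],np.float32)))
E
python3 c.py
```

```text
{'position': array([ 474.84 , -307.633,  317.896]), 'ee_rot': array([-3.053,  0.065,  0.702]), 'width': 77.61531631956142, 'joint_positions': array([ 0.497,  0.441, -0.147,  1.222,  0.208,  1.912, -1.237])}
scoop_grip [1, 1] (array([484.656,  25.151, 117.469]), [1.9, 1.9])
scoop_pan [1, 1] (array([566.431,   4.207,  -0.127]), [4.9, 4.9])
((569.459716796875, 0.3481597900390625), (102.80829620361328, 104.68598937988281), 69.47364044189453)
```

```bash
python3 - <<'E'
from rel import *
fx,fy=rot2(np.radians(-18));u=np.cos(.2)*np.array([0,0,1])-np.sin(.2)*fx
print(rel(np.array([486,24.5,116])+u*130,frame(-u,fx)))
E
```

```text
[[0.028, -1.132, 0.248], [-0.1489, 0.1658, -0.3943]]
```

Call:
send_rows([
  [[0.014,-0.57,0.08],[-0.0745,0.083,-0.197]],
  [[0.014,-0.57,0.08],[-0.0745,0.083,-0.197]],
  [[0.014,-0.57,0.08],[-0.0745,0.083,-0.197]],
  [[0.014,-0.57,0.08],[-0.0745,0.083,-0.197]],
  [[0.014,-0.57,0.08],[-0.0745,0.083,-0.197]],
  [[0.014,-0.57,0.08],[-0.0745,0.083,-0.197]],
])

```text
time_s: 9.5
position: [472.1, -136.1, 291.7]
ee_rot: [2.902, 0.924, -0.271]
force: [0.1, -0.4, -0.4]
width: 87.2
grasp_force: 0.0
```

```bash
python3 - <<'E'
from rel import *
fx,fy=rot2(np.radians(-18));u=np.cos(.2)*np.array([0,0,1])-np.sin(.2)*fx
print(rel(np.array([486,24.5,116])+u*130,frame(-u,fx)))
E
```

```text
[[0.32, -0.482, 0.088], [-0.0731, 0.0826, -0.1963]]
```

Call:
send_rows([
  [[0.32,-0.482,0.088],[-0.0731,0.0826,-0.1963]],
  [[0.32,-0.482,0.088],[-0.0731,0.0826,-0.1963]],
  [[0.32,-0.482,0.088],[-0.0731,0.0826,-0.1963]],
  [[0.32,-0.482,0.088],[-0.0731,0.0826,-0.1963]],
  [[0.32,-0.482,0.088],[-0.0731,0.0826,-0.1963]],
  [[0.32,-0.482,0.088],[-0.0731,0.0826,-0.1963]],
  [[0.32,-0.482,0.088],[-0.0731,0.0826,-0.1963]],
  [[0.32,-0.482,0.088],[-0.0731,0.0826,-0.1963]],
])

```text
time_s: 10.3
position: [463.4, 31.0, 243.1]
ee_rot: [2.416, 1.74, 0.172]
force: [-0.3, 0.3, 0.1]
width: 86.9
grasp_force: 0.0
```

```bash
cat > d.py <<'E'
from rel import *
np.set_printoptions(precision=1,suppress=True)
s=manip.read_state();print({k:s[k] for k in("position","ee_rot","joint_positions")})
w=optics.get_image("wrist");t=optics.get_image("top");sc=optics.get_image("scene");save(w,"w2")
for n in("scoop_grip","scoop_pan"):
    a=pinpoint("wrist",n);print(n,[(np.array(r["pixel"]),round(r["confidence"],2)) for r in a[:3]])
    for c,im in(("top",t),("scene",sc)):
        b=[r for r in pinpoint(c,n) if np.hypot(*(atz(im,r["pixel"],0)[:2]-(500,10)))<140]
        if a and b: print(c,*tri([ray(w,a[0]["pixel"]),ray(im,b[0]["pixel"])]))
E
python3 d.py
```

```text
{'position': array([463.4,  31. , 243.1]), 'ee_rot': array([2.4, 1.7, 0.2]), 'joint_positions': array([ 0.3, -0.2, -0.5,  2. ,  0. ,  1.1, -0.5])}
scoop_grip [(array([318.8, 180.9]), 0.57)]
top [487.8  29.8 117.6] [4.1, 4.1]
scene [491.7  33.6 120. ] [2.8, 2.8]
scoop_pan [(array([355.4, 158.9]), 0.68)]
```

View pics/w2.png

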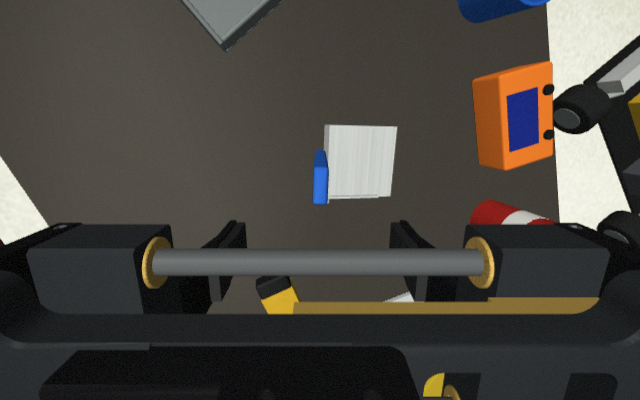

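```bash
python3 - <<'E'
from rel import *
np.set_printoptions(precision=1,suppress=True)
w=optics.get_image("wrist");im=w["img"].astype(int)
P={n:atz(w,p,z) for n,p,z in(("lipF",(397.5,125.5),3),("lipN",(391.5,197.5),3),("backF",(325,124.5),33),("sideN0",(340,200),8))};print(P)
v=P["lipF"]-P["lipN"];print("lip len",np.linalg.norm(v),"yaw",np.degrees(np.arctan2(v[1],v[0]))-90)
blue=(im[...,2]>150)&(im[...,0]<90);blue[:, :300]=0;blue[:,345:]=0;blue[:140]=0;blue[215:]=0
p=np.argwhere(blue)[:,::-1];print(p.min(0),p.max(0))
for r in range(150,206,6):
    q=im[r,308:335];print(r,[tuple(x) for x in q[::3]])
lc=(P["lipF"]+P["lipN"])/2
fx=np.array([v[1],-v[0],0]);fx/=np.linalg.norm(fx)
print("grip pred from lip",lc-fx*(52.5+80.3)+[0,0,112.8],"pan",lc-fx*52.5)
E
```

```text
{'lipF': array([636.6,  34.2,   3. ]), 'lipN': array([602. , -65.7,   3. ]), 'backF': array([531.5,  72.1,  33. ]), 'sideN0': array([525.1, -37.9,   8. ])}
lip len 105.7270077429627 yaw -19.104043488903017
[314 167] [327 204]
150 [(np.int64(70), np.int64(68), np.int64(61)), (np.int64(67), np.int64(64), np.int64(57)), (np.int64(71), np.int64(68), np.int64(61)), (np.int64(54), np.int64(68), np.int64(105)), (np.int64(52), np.int64(65), np.int64(104)), (np.int64(55), np.int64(63), np.int64(90)), (np.int64(144), np.int64(146), np.int64(144)), (np.int64(195), np.int64(199), np.int64(194)), (np.int64(201), np.int64(207), np.int64(200))]
156 [(np.int64(71), np.int64(66), np.int64(60)), (np.int64(71), np.int64(69), np.int64(60)), (np.int64(69), np.int64(65), np.int64(59)), (np.int64(24), np.int64(66), np.int64(135)), (np.int64(24), np.int64(67), np.int64(134)), (np.int64(28), np.int64(66), np.int64(132)), (np.int64(61), np.int64(75), np.int64(103)), (np.int64(196), np.int64(199), np.int64(195)), (np.int64(202), np.int64(206), np.int64(203))]
162 [(np.int64(71), np.int64(66), np.int64(59)), (n
[... 2616 characters left out ...]
 (np.int64(50), np.int64(108), np.int64(212)), (np.int64(49), np.int64(107), np.int64(209)), (np.int64(36), np.int64(84), np.int64(164)), (np.int64(200), np.int64(203), np.int64(201)), (np.int64(191), np.int64(195), np.int64(190))]
204 [(np.int64(73), np.int64(69), np.int64(61)), (np.int64(72), np.int64(68), np.int64(61)), (np.int64(50), np.int64(75), np.int64(123)), (np.int64(39), np.int64(86), np.int64(170)), (np.int64(40), np.int64(89), np.int64(172)), (np.int64(39), np.int64(85), np.int64(167)), (np.int64(38), np.int64(66), np.int64(119)), (np.int64(74), np.int64(72), np.int64(67)), (np.int64(69), np.int64(64), np.int64(58))]
grip pred from lip [493.8  27.7 115.8] pan [569.7   1.4   3. ]
```

```bash
python3 - <<'E'
from rel import *
np.set_printoptions(precision=1,suppress=True)
w=optics.get_image("wrist")
fx,fy=rot2(np.radians(-19));u=np.cos(.2)*np.array([0,0,1])-np.sin(.2)*fx
top=atz(w,(320.5,186),143.3);g=top-u*28;print(top,g)
g=np.array([*( .7*g[:2]+.3*np.array([493.8,27.7])),115.8]);print(g)
for d in(60,-8): print(rel(g+u*d,frame(-u,fx)))
E
```

```text
[488.5  33.  143.3] [493.8  31.2 115.9]
[493.8  30.2 115.8]
[[0.028, 0.013, 0.236], [-0.0006, -0.0011, 0.0044]]
[[0.027, 0.014, 0.462], [-0.0006, -0.0011, 0.0044]]
```

Call:
send_rows([
  [[0.025,0.014,0.1],[0,0,0.0044]],
  [[0.025,0.014,0.2],[0,0,0.0044]],
  [[0.025,0.014,0.3],[0,0,0.0044]],
  [[0.025,0.014,0.4],[0,0,0.0044]],
  [[0.025,0.014,0.46],[0,0,0.0044]],
  [[0.025,0.014,0.462],[0,0,0.0044]],
  [[0.025,0.014,0.462],[0,0,0.0044]],
])

```text
time_s: 11.55
position: [495.2, 29.3, 108.4]
ee_rot: [2.424, 1.73, 0.176]
force: [-0.1, -0.7, 0.2]
width: 87.2
grasp_force: 0.0
```

Call:
send_rows([
  [[0,0,0],[0,0,0]],
  [[0,0,0],[0,0,0]],
  [[0,0,0],[0,0,0]],
  [[0,0,0],[0,0,0]],
  [[0,0,0],[0,0,0]],
  [[0,0,0],[0,0,0]],
  [[0,0,0],[0,0,0]],
  [[0,0,0],[0,0,0]],
  [[0,0,0],[0,0,0]],
  [[0,0,0],[0,0,0]],
  [[0,0,0],[0,0,0]],
  [[0,0,0],[0,0,0]],
], hand=-1)

```text
time_s: 12.75
position: [495.3, 29.1, 108.2]
ee_rot: [2.423, 1.729, 0.176]
force: [-0.2, -0.4, 0.3]
width: 13.9
grasp_force: 29.9
```

Call:
send_rows([
  [[0,0,0],[0,0,0]],
  [[0,0,0],[0,0,0]],
  [[0,0,-0.1],[0,0,0]],
  [[0,0,-0.2],[0,0,0]],
  [[0,0,-0.35],[0,0,0]],
  [[0,0,-0.5],[0,0,0]],
  [[0,0,-0.55],[0,0,0]],
  [[0,0,-0.55],[0,0,0]],
  [[0,0,-0.55],[0,0,0]],
])

```text
time_s: 13.65
position: [463.8, 39.0, 268.7]
ee_rot: [2.424, 1.73, 0.174]
force: [0.2, -0.1, -2.2]
width: 14.1
grasp_force: 29.9
```

```bash
python3 - <<'E'
from rel import *
np.set_printoptions(precision=3,suppress=True)
s=manip.read_state();print({k:s[k] for k in("position","force","joint_positions","width","grasp_force")})
M=R.from_rotvec(s["ee_rot"]).as_matrix();print(M)
w=optics.get_image("wrist");save(w,"w3")
E
```

```text
{'position': array([463.849,  39.034, 268.667]), 'force': array([ 0.161, -0.099, -2.189]), 'joint_positions': array([ 0.288, -0.188, -0.473,  1.95 ,  0.01 ,  1.187, -0.52 ]), 'width': 14.10171329865524, 'grasp_force': 29.915075758472085}
[[ 0.325  0.927  0.186]
 [ 0.946 -0.319 -0.061]
 [ 0.003  0.196 -0.981]]
```

View pics/w3.png

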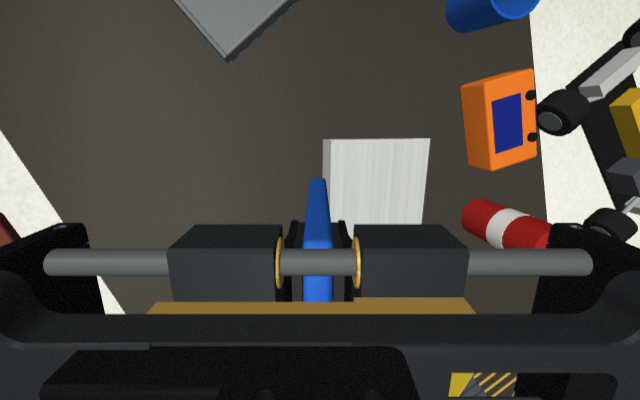

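The scoop is held at 14.1 mm with no visible slip. Next I calibrate the pan in the tool frame and plan the hover pose over the bin.

```bash
cat > scoop.py <<'E'
from rel import *
DY=0.0   # scoop centre offset along tool x
TILT=.45; H=np.array([621.,-317.,12.]); YAW=np.radians(-2.7)
# tool axes in scoop frame, TCP in scoop frame (origin pan centre upper face)
c,s_=np.cos(.2),np.sin(.2)
Ts=np.column_stack([[0,1,0],[c,0,s_],[s_,0,-c]])
def tcp_s(): return np.array([-78.7,-DY,105.0])
def tool_pose(pan,Rs):  # scoop pan world pose -> tool pose
    return pan+Rs@tcp_s(),Rs@Ts
def Rscoop(yaw,nosedown):
    return (R.from_euler('z',yaw)*R.from_euler('y',nosedown)).as_matrix()
def bin_pose(d,h,delta,y=0):
    "lip underside edge d before the end wall, h above floor; pan pitched delta nose-down against the floor"
    ex,ey=rot2(YAW);z=np.array([0,0,1.])
    bx=ex*np.cos(TILT)-z*np.sin(TILT);bz=z*np.cos(TILT)+ex*np.sin(TILT)
    C=H-5*bx+5*bz
    Rs=Rscoop(YAW,TILT+delta)
    return tool_pose(C-bx*d+bz*h+ey*y-Rs@np.array([52.5,0,-3.]),Rs)
E
python3 - <<'E'
import scoop; from scoop import *
np.set_printoptions(precision=1,suppress=True)
s=manip.read_state();w=optics.get_image("wrist")
Rt=R.from_rotvec(s["ee_rot"]).as_matrix();Rs=Rt@Ts.T;o=s["position"]-Rs@tcp_s()
def sc(px,z):
    a,d=ray(w,px);a=Rs.T@(a-o);d=Rs.T@d;return a+d*(z-a[2])/d[2]
print("far rim",sc((345,138.5),5),sc((415,138.5),5),"lip",sc((430.5,140),-1),sc((423,220),-1),"backwall top",sc((323,139),27))
for d,h,de in((80,170,.3),(80,110,.3),(95,12,.35)): p,m=bin_pose(d,h,de);print(p,rel(p,m))
E
```

```text
far rim [-32.6  51.1   5. ] [34.9 50.   5. ] lip [54.8 47.8 -1. ] [ 55.3 -34.1  -1. ] backwall top [-57.3  52.8  27. ]
[ 598.2 -315.9  375. ] [[-0.972, 0.864, -0.196], [0.2356, -0.0171, -0.0909]]
[ 572.2 -314.7  321. ] [[-0.997, 0.747, -0.036], [0.2356, -0.0171, -0.0909]]
[ 524.5 -312.5  240.2] [[-1.042, 0.545, 0.199], [0.2514, -0.0194, -0.0908]]
```

Call:
send_rows([
  [[-0.486,0.432,-0.196],[0.1178,-0.0085,-0.0455]],
  [[-0.486,0.432,-0.196],[0.1178,-0.0085,-0.0455]],
  [[-0.486,0.432,-0.196],[0.1178,-0.0085,-0.0455]],
  [[-0.486,0.432,-0.196],[0.1178,-0.0085,-0.0455]],
  [[-0.972,0.864,-0.196],[0.2356,-0.0171,-0.0909]],
  [[-0.972,0.864,-0.196],[0.2356,-0.0171,-0.0909]],
  [[-0.972,0.864,-0.196],[0.2356,-0.0171,-0.0909]],
  [[-0.972,0.864,-0.196],[0.2356,-0.0171,-0.0909]],
  [[-0.972,0.864,-0.196],[0.2356,-0.0171,-0.0909]],
  [[-0.972,0.864,-0.196],[0.2356,-0.0171,-0.0909]],
  [[-0.972,0.864,-0.196],[0.2356,-0.0171,-0.0909]],
  [[-0.972,0.864,-0.196],[0.2356,-0.0171,-0.0909]],
])

```text
time_s: 14.95
position: [578.4, -290.5, 396.1]
ee_rot: [-2.087, -1.94, 0.511]
force: [-2.4, -4.9, -1.3]
width: 13.9
grasp_force: 30.0
```

```bash
python3 - <<'E'
from scoop import *
np.set_printoptions(precision=2,suppress=True)
s=manip.read_state();print(s["position"],s["joint_positions"],s["width"])
for d,h,de in((80,170,.3),(80,110,.3),(95,12,.35)): p,m=bin_pose(d,h,de);print(p,rel(p,m))
w=optics.get_image("wrist");t=optics.get_image("top");save(t,"t4")
a=w["img"][:,:,::-1];b=cv2.resize(t["img"][165:300,350:470,::-1],(356,400));cv2.imwrite("pics/w4.png",cv2.resize(np.hstack([a,b]),(796,320)))
save(w,"w4full")
E
```

```text
[ 578.37 -290.45  396.05] [ 0.03  0.66  0.59  0.83 -0.08  2.08  0.48] 13.881901056968106
[ 598.23 -315.93  375.  ] [[-0.075, 0.096, 0.041], [0.0403, 0.0235, -0.0149]]
[ 572.16 -314.7   320.98] [[-0.06, 0.09, 0.241], [0.0403, 0.0235, -0.0149]]
[ 524.52 -312.45  240.17] [[-0.037, 0.056, 0.551], [0.0562, 0.0231, -0.0155]]
```

View pics/w4.png

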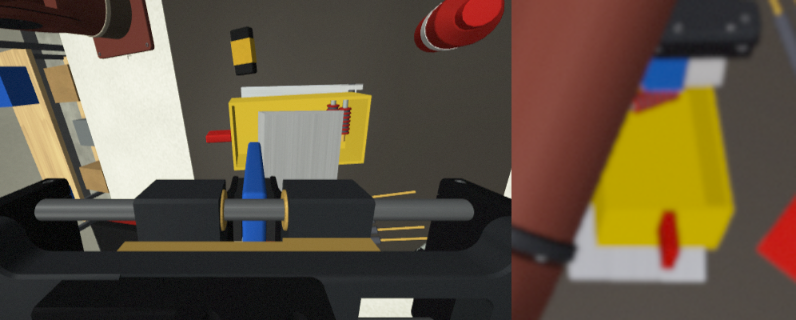

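```bash
python3 - <<'E'
from scoop import *
np.set_printoptions(precision=1,suppress=True)
w=optics.get_image("wrist");im=w["img"].astype(int)
ex,ey=rot2(YAW);z=np.array([0,0,1.]);bx=ex*np.cos(TILT)-z*np.sin(TILT);bz=z*np.cos(TILT)+ex*np.sin(TILT);C=H-5*bx+5*bz
B=np.column_stack([bx,ey,bz])
for n,p in dict(hiL=(-235,61,75),hiR=(-235,-61,75),loL=(5,61,75),loR=(5,-61,75),fintip=(-281,0,75)).items(): print(n,proj(w,C+B@np.array(p)))
hsv=cv2.cvtColor(w["img"],cv2.COLOR_RGB2HSV)
yel=((hsv[...,0]>20)&(hsv[...,0]<35)&(hsv[...,1]>120)&(hsv[...,2]>70)).astype(np.uint8);yel[:100]=0;yel[215:]=0;yel[:,:270]=0;yel[:,480:]=0
n,l,st,_=cv2.connectedComponentsWithStats(yel);k=1+st[1:,4].argmax();print("yel box",st[k])
cnt=max(cv2.findContours((l==k).astype(np.uint8),0,2)[0],key=cv2.contourArea);print(cv2.approxPolyDP(cv2.convexHull(cnt),3,True)[:,0].tolist())
def fl(px,h):
    a,d=ray(w,px);a=B.T@(a-C);d=B.T@d;return a+d*(h-a[2])/d[2]
red=((hsv[...,0]<8)|(hsv[...,0]>172))&(hsv[...,1]>120)&(hsv[...,2]>60)
red[:110]=0;red[190:]=0;red[:,:395]=0;red[:,455:]=0
p=np.argwhere(red)[:,::-1];q=np.array([fl(a,15) for a in p]);print(len(p),"px",p.min(0),p.max(0),"d",q[:,0].min(),q[:,0].max(),"y",q[:,1].min(),q[:,1].max())
print(np.histogram(q[:,0],bins=np.arange(-110,10,10)))
E
```

```text
hiL [280.7 140.2]
hiR [284.5 222.9]
loL [456.8 138.7]
loR [444.5 220.4]
fintip [250. 184.]
yel box [ 280  131  177   84 5424]
[[456, 137], [446, 214], [284, 214], [280, 140], [285, 133], [436, 131]]
41 px [426 150] [431 181] d -6.416012578646729 -1.5860619081558127 y -17.06008347443415 34.42591483241095
(array([ 0,  0,  0,  0,  0,  0,  0,  0,  0,  0, 41]), array([-110, -100,  -90,  -80,  -70,  -60,  -50,  -40,  -30,  -20,  -10,
          0]))
```

```bash
python3 -c "
import cv2
a=cv2.imread('pics/w4full.png');cv2.imwrite('pics/w4c.png',cv2.resize(a[95:225,270:480],None,fx=3.7,fy=3.7,interpolation=2))"
```

```text
(no output)
```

View pics/w4c.png

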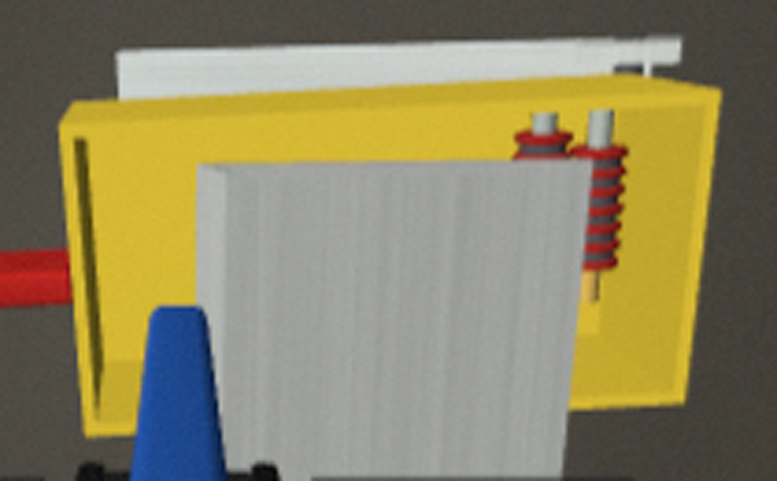

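The crop shows the shocks lying across the bin, side by side at the low end. The bin model projects onto the image within about 1–2 px. I'll make small corrections and go to a lower hover.

```bash
sed -i 's/H=np.array(\[621.,-317.,12.\]); YAW=np.radians(-2.7)/H=np.array([621.,-316.,12.]); YAW=np.radians(-2.5)/' scoop.py; python3 - <<'E'
from scoop import *
np.set_printoptions(precision=2,suppress=True)
s=manip.read_state();print(s["position"],s["joint_positions"],s["force"])
for d,h,de in((95,120,.2),): p,m=bin_pose(d,h,de);print(p,rel(p,m))
E
```

```text
[ 585.9  -275.58  389.04] [ 0.04  0.65  0.54  0.83 -0.08  2.08  0.48] [ 0.27 -0.16 -2.61]
[ 546.31 -312.74  333.43] [[-0.116, -0.039, 0.228], [0.0086, 0.0196, -0.0018]]
```

Call:
send_rows([
  [[-0.116,-0.039,0.228],[0.0086,0.0196,-0.0018]],
  [[-0.116,-0.039,0.228],[0.0086,0.0196,-0.0018]],
  [[-0.116,-0.039,0.228],[0.0086,0.0196,-0.0018]],
  [[-0.116,-0.039,0.228],[0.0086,0.0196,-0.0018]],
  [[-0.116,-0.039,0.228],[0.0086,0.0196,-0.0018]],
  [[-0.116,-0.039,0.228],[0.0086,0.0196,-0.0018]],
  [[-0.116,-0.039,0.228],[0.0086,0.0196,-0.0018]],
  [[-0.116,-0.039,0.228],[0.0086,0.0196,-0.0018]],
  [[-0.116,-0.039,0.228],[0.0086,0.0196,-0.0018]],
  [[-0.116,-0.039,0.228],[0.0086,0.0196,-0.0018]],
])

```text
time_s: 16.1
position: [545.0, -314.2, 335.4]
ee_rot: [-2.015, -1.922, 0.441]
force: [-0.1, -0.4, -2.1]
width: 13.6
grasp_force: 30.0
```

```bash
cat > e.py <<'E'
from scoop import *
np.set_printoptions(precision=2,suppress=True)
import sys
s=manip.read_state();print(s["position"],s["joint_positions"],s["force"],s["width"])
for a in sys.argv[1:]:
    p,m=bin_pose(*map(float,a.split(",")));print(a,rel(p,m,s))
E
python3 e.py 95,120,.2 95,60,.2 95,20,.2
```

```text
[ 544.97 -314.18  335.36] [ 0.09  0.62  0.54  0.99 -0.08  1.98  0.54] [-0.06 -0.42 -2.08] 13.63964270790074
95,120,.2 [[0.005, 0.007, 0.004], [0.0003, 0.0001, -0.0011]]
95,60,.2 [[0.005, 0.006, 0.204], [0.0003, 0.0001, -0.0011]]
95,20,.2 [[0.005, 0.006, 0.337], [0.0003, 0.0001, -0.0011]]
```

```bash
cat > f.py <<'E'
from scoop import *
np.set_printoptions(precision=1,suppress=True)
s=manip.read_state();w=optics.get_image("wrist")
ex,ey=rot2(YAW);z=np.array([0,0,1.]);bx=ex*np.cos(TILT)-z*np.sin(TILT);bz=z*np.cos(TILT)+ex*np.sin(TILT);C=H-5*bx+5*bz
B=np.column_stack([bx,ey,bz])
for n,p in dict(hiL=(-235,61,75),loL=(5,61,75),loR=(5,-61,75),loLi=(0,56,75),loRi=(0,-56,75)).items(): print(n,proj(w,C+B@np.array(p)))
hsv=cv2.cvtColor(w["img"],cv2.COLOR_RGB2HSV)
yel=((hsv[...,0]>20)&(hsv[...,0]<35)&(hsv[...,1]>120)&(hsv[...,2]>70)).astype(np.uint8);yel[240:]=0
n,l,st,_=cv2.connectedComponentsWithStats(yel);k=1+st[1:,4].argmax();print(st[k])
cnt=max(cv2.findContours((l==k).astype(np.uint8),0,2)[0],key=cv2.contourArea);print(cv2.approxPolyDP(cv2.convexHull(cnt),3,True)[:,0].tolist())
cv2.imwrite("pics/w5.png",cv2.resize(w["img"][60:240,240:520,::-1],None,fx=2.8,fy=2.8))
Rt=R.from_rotvec(s["ee_rot"]).as_matrix();Rs=Rt@Ts.T;o=s["position"]-Rs@tcp_s()
for n,p in dict(lipL=(52.5,51,0),lipR=(52.5,-51,0)).items():print(n,proj(w,o+Rs@np.array(p)))
E
python3 f.py
```

```text
hiL [289.1 123. ]
loL [505.3 122.1]
loR [488.7 225. ]
loLi [500.  126.8]
loRi [485.2 221.2]
[  289   120   217   106 10094]
[[505, 122], [488, 225], [292, 220], [291, 122]]
lipL [429.6 136.7]
lipR [419.8 235.4]
```

View pics/w5.png

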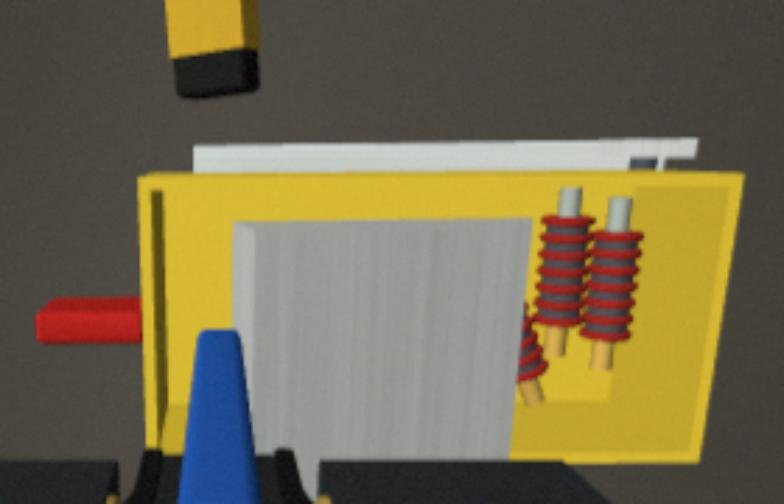

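```bash
cat >> f.py <<'E'
def fl(px,h):
    px=(px[0]/2.8+240,px[1]/2.8+60)
    a,d=ray(w,px);a=B.T@(a-C);d=B.T@d;return a+d*(h-a[2])/d[2]
for p in((570,190),(555,352),(620,200),(600,367),(532,400),(545,372),(522,305)): print(p,fl(p,12))
E
python3 f.py | tail -7
```

```text
(570, 190) [-36.1  52.2  12. ]
(555, 352) [-34.9 -26.9  12. ]
(620, 200) [-11.8  47.5  12. ]
(600, 367) [-11.5 -34.7  12. ]
(532, 400) [-43.9 -52.   12. ]
(545, 372) [-38.8 -37.2  12. ]
(522, 305) [-53.6  -3.   12. ]
```

```bash
python3 e.py 100,100,.2 100,60,.2 100,20,.2
```

```text
[ 544.92 -314.19  335.32] [ 0.09  0.62  0.54  0.99 -0.08  1.98  0.54] [ 0.07  1.09 -1.3 ] 13.86975846612302
100,100,.2 [[0.005, -0.01, 0.07], [0.0002, 0.0001, -0.0011]]
100,60,.2 [[0.005, -0.01, 0.204], [0.0002, 0.0001, -0.0011]]
100,20,.2 [[0.005, -0.01, 0.337], [0.0002, 0.0001, -0.0011]]
```

Call:
send_rows([
  [[0.005,-0.01,0.04],[0,0,-0.0011]],
  [[0.005,-0.01,0.1],[0,0,-0.0011]],
  [[0.005,-0.01,0.17],[0,0,-0.0011]],
  [[0.005,-0.01,0.24],[0,0,-0.0011]],
  [[0.005,-0.01,0.3],[0,0,-0.0011]],
  [[0.005,-0.01,0.337],[0,0,-0.0011]],
  [[0.005,-0.01,0.337],[0,0,-0.0011]],
  [[0.005,-0.01,0.337],[0,0,-0.0011]],
])

```text
time_s: 17.0
position: [498.8, -310.7, 246.1]
ee_rot: [-2.011, -1.926, 0.44]
force: [-0.4, 0.3, -1.1]
width: 14.1
grasp_force: 30.0
```

```bash
python3 e.py 100,20,.2 100,8,.2 100,0,.18 92,-1,.16 84,-1,.14 76,-1,.12 68,-1,.1 60,-1,.09 52,-1,.08
```

```text
[ 498.77 -310.74  246.15] [ 0.04  0.55  0.54  1.29 -0.05  1.76  0.52] [-0.43  0.33 -1.1 ] 14.125432816857352
100,20,.2 [[0.0, -0.0, 0.002], [0.0004, 0.0002, 0.0]]
100,8,.2 [[0.0, -0.0, 0.042], [0.0004, 0.0002, 0.0]]
100,0,.18 [[0.0, -0.009, 0.076], [-0.006, 0.0002, 0.0]]
92,-1,.16 [[0.0, 0.009, 0.087], [-0.0123, 0.0002, 0.0]]
84,-1,.14 [[0.0, 0.027, 0.095], [-0.0187, 0.0002, 0.0]]
76,-1,.12 [[0.0, 0.045, 0.102], [-0.0251, 0.0002, 0.0]]
68,-1,.1 [[0.0, 0.064, 0.11], [-0.0314, 0.0002, 0.0]]
60,-1,.09 [[0.0, 0.087, 0.114], [-0.0346, 0.0002, 0.0]]
52,-1,.08 [[0.0, 0.109, 0.118], [-0.0378, 0.0002, 0.0]]
```

Call:
send_rows([
  [[0,0,0.022],[0,0,0]],
  [[0,0,0.042],[0,0,0]],
  [[0,-0.004,0.058],[-0.003,0,0]],
  [[0,-0.009,0.07],[-0.006,0,0]],
  [[0,-0.009,0.076],[-0.006,0,0]],
  [[0,-0.009,0.076],[-0.006,0,0]],
])

```text
time_s: 17.6
position: [486.0, -310.3, 226.6]
ee_rot: [-2.024, -1.937, 0.423]
force: [-0.5, -0.2, -0.5]
width: 14.0
grasp_force: 30.0
```

```bash
python3 e.py 100,0,.18 92,-1,.16 84,-1,.14 76,-1,.12 68,-1,.1 60,-1,.09 52,-1,.08
```

```text
[ 486.05 -310.29  226.6 ] [ 0.04  0.52  0.54  1.37 -0.05  1.7   0.52] [-0.46 -0.25 -0.54] 14.015153229440456
100,0,.18 [[0.001, 0.001, -0.001], [0.0002, 0.0001, -0.0001]]
92,-1,.16 [[0.001, 0.019, 0.01], [-0.0062, 0.0001, -0.0001]]
84,-1,.14 [[0.001, 0.037, 0.018], [-0.0126, 0.0001, -0.0001]]
76,-1,.12 [[0.001, 0.055, 0.026], [-0.0189, 0.0001, -0.0001]]
68,-1,.1 [[0.001, 0.073, 0.035], [-0.0253, 0.0001, -0.0001]]
60,-1,.09 [[0.001, 0.096, 0.039], [-0.0285, 0.0001, -0.0001]]
52,-1,.08 [[0.001, 0.119, 0.044], [-0.0317, 0.0001, -0.0001]]
```

Call:
send_rows([
  [[0,0.019,0.011],[-0.0062,0,0]],
  [[0,0.037,0.02],[-0.0126,0,0]],
  [[0,0.055,0.028],[-0.0189,0,0]],
  [[0,0.073,0.037],[-0.0253,0,0]],
  [[0,0.085,0.039],[-0.027,0,0]],
  [[0,0.096,0.041],[-0.0285,0,0]],
  [[0,0.108,0.044],[-0.03,0,0]],
  [[0,0.119,0.046],[-0.0317,0,0]],
])

```text
time_s: 18.4
position: [514.1, -311.6, 199.5]
ee_rot: [-2.086, -1.997, 0.331]
force: [1.1, -0.7, 4.8]
width: 14.2
grasp_force: 30.0
```

```bash
python3 e.py 52,-1,.08 44,-1,.08 36,-1,.08 28,-1,.08 20,-1,.07 12,-1,.06 6,-1,.06 2,-1,.06 0,-1,.06; python3 - <<'E'
from h import *
w=optics.get_image("wrist");t=optics.get_image("top")
cv2.imwrite("pics/w6.png",np.hstack([cv2.resize(w["img"][60:240,300:520,::-1],(488,400)),cv2.resize(t["img"][160:260,355:430,::-1],(300,400))]))
E
```

```text
[ 514.11 -311.59  199.47] [ 0.04  0.51  0.52  1.4  -0.09  1.58  0.51] [ 1.14 -0.7   4.8 ] 14.202651865483773
52,-1,.08 [[0.001, -0.004, -0.0], [0.001, 0.0003, 0.0]]
44,-1,.08 [[0.001, 0.022, 0.003], [0.001, 0.0003, 0.0]]
36,-1,.08 [[0.001, 0.049, 0.006], [0.001, 0.0003, 0.0]]
28,-1,.08 [[0.001, 0.075, 0.01], [0.001, 0.0003, 0.0]]
20,-1,.07 [[0.001, 0.097, 0.017], [-0.0022, 0.0003, 0.0]]
12,-1,.06 [[0.001, 0.119, 0.023], [-0.0054, 0.0003, 0.0]]
6,-1,.06 [[0.001, 0.139, 0.026], [-0.0054, 0.0003, 0.0]]
2,-1,.06 [[0.001, 0.152, 0.028], [-0.0054, 0.0003, 0.0]]
0,-1,.06 [[0.001, 0.159, 0.028], [-0.0054, 0.0003, 0.0]]
```

View pics/w6.png

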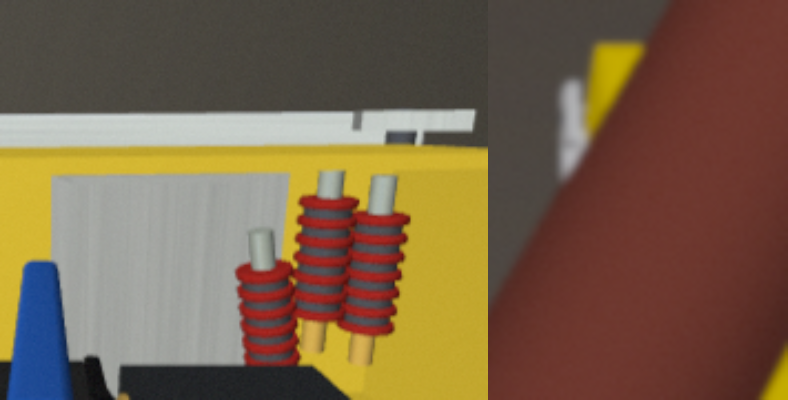

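The third shock is already on the pan and the other two lie straight against the end wall. My pictures are used up, so from here I check by numbers only. Continuing the scoop.

Call:
send_rows([
  [[0,0.01,0.002],[0,0,0]],
  [[0,0.022,0.004],[0,0,0]],
  [[0,0.035,0.005],[0,0,0]],
  [[0,0.049,0.007],[0,0,0]],
  [[0,0.062,0.009],[0,0,0]],
  [[0,0.075,0.011],[0,0,0]],
  [[0,0.086,0.014],[-0.001,0,0]],
  [[0,0.097,0.017],[-0.0022,0,0]],
  [[0,0.108,0.02],[-0.004,0,0]],
  [[0,0.119,0.023],[-0.0054,0,0]],
  [[0,0.13,0.025],[-0.0054,0,0]],
  [[0,0.136,0.026],[-0.0054,0,0]],
])

```text
time_s: 19.7
position: [550.2, -313.3, 179.3]
ee_rot: [-2.096, -2.007, 0.315]
force: [1.9, -1.0, 9.4]
width: 13.9
grasp_force: 30.0
```

```bash
cat > g.py <<'E'
from scoop import *
np.set_printoptions(precision=1,suppress=True)
w=optics.get_image("wrist");s=manip.read_state()
hsv=cv2.cvtColor(w["img"],cv2.COLOR_RGB2HSV)
Rt=R.from_rotvec(s["ee_rot"]).as_matrix();Rs=Rt@Ts.T;o=s["position"]-Rs@tcp_s()
def sc(px,z):
    a,d=ray(w,px);a=Rs.T@(a-o);d=Rs.T@d;return a+d*(z-a[2])/d[2]
red=(((hsv[...,0]<8)|(hsv[...,0]>172))&(hsv[...,1]>110)&(hsv[...,2]>50));red[235:]=0
p=np.argwhere(red)[:,::-1];q=np.array([sc(a,18) for a in p])
k=(abs(q[:,0])<90)&(abs(q[:,1])<70)
print("red px in scoop frame (lip 52.5)",k.sum());h,e=np.histogram(q[k][:,0],bins=np.arange(-90,95,6));print(list(zip(e[:-1].astype(int).tolist(),h.tolist())))
for r in masks_of("wrist","shock0_center")[:5]: print(round(r["confidence"],2),sc(r["pixel"],14),r["pixels"].sum())
print([ (round(r["confidence"],2),sc(r["pixel"],14)) for r in pinpoint("wrist","shock0_center")[:5]])
E
python3 g.py; python3 e.py 6,-1,.06 2,-1,.06 0,-1,.06
```

```text
red px in scoop frame (lip 52.5) 2477
[(-90, 0), (-84, 0), (-78, 0), (-72, 0), (-66, 0), (-60, 0), (-54, 0), (-48, 0), (-42, 0), (-36, 0), (-30, 0), (-24, 18), (-18, 131), (-12, 167), (-6, 184), (0, 167), (6, 243), (12, 211), (18, 205), (24, 221), (30, 274), (36, 194), (42, 193), (48, 209), (54, 60), (60, 0), (66, 0), (72, 0), (78, 0), (84, 0)]
0.97 [-6.4 -2.5 14. ] 1306
[(0.67, array([ -3.6, -11.7,  14. ]))]
[ 550.3  -313.22  179.12] [ 0.06  0.58  0.51  1.34 -0.13  1.56  0.51] [ 4.14 -0.52  7.83] 13.606955171383346
6,-1,.06 [[0.001, 0.003, 0.001], [0.0001, 0.0004, 0.0]]
2,-1,.06 [[0.001, 0.016, 0.002], [0.0001, 0.0004, 0.0]]
0,-1,.06 [[0.001, 0.023, 0.003], [0.0001, 0.0004, 0.0]]
```

Call:
send_rows([
  [[0,0.008,0.001],[0,0,0]],
  [[0,0.016,0.002],[0,0,0]],
  [[0,0.022,0.003],[0,0,0]],
  [[0,0.022,0.003],[0,0,0]],
])

```text
time_s: 20.25
position: [555.8, -313.8, 176.9]
ee_rot: [-2.096, -2.006, 0.316]
force: [0.0, -1.4, 11.5]
width: 13.9
grasp_force: 30.0
```

```bash
python3 g.py;  python3 e.py 0,-1,.06 -2,-1,.06
```

```text
red px in scoop frame (lip 52.5) 2499
[(-90, 0), (-84, 0), (-78, 0), (-72, 0), (-66, 0), (-60, 0), (-54, 0), (-48, 0), (-42, 0), (-36, 0), (-30, 14), (-24, 131), (-18, 169), (-12, 191), (-6, 167), (0, 230), (6, 221), (12, 207), (18, 230), (24, 276), (30, 197), (36, 191), (42, 211), (48, 64), (54, 0), (60, 0), (66, 0), (72, 0), (78, 0), (84, 0)]
0.9 [-8.8 -3.2 14. ] 1331
[(0.97, array([ -6.7, -15.2,  14. ])), (0.49, array([-6.5,  3.4, 14. ]))]
[ 555.73 -313.84  176.85] [ 0.06  0.59  0.51  1.32 -0.13  1.56  0.5 ] [ 0.45  0.21 10.83] 13.766658427619733
0,-1,.06 [[0.002, 0.003, 0.002], [-0.0002, 0.0005, -0.0001]]
-2,-1,.06 [[0.002, 0.01, 0.003], [-0.0002, 0.0005, -0.0001]]
```

Call:
send_rows([
  [[0,0.006,0.001],[0,0,0]],
  [[0,0.012,0.002],[0,0,0]],
  [[0,0.012,0.002],[0,0,0]],
])

```text
time_s: 20.7
position: [556.8, -314.8, 177.0]
ee_rot: [-2.096, -2.002, 0.319]
force: [-8.7, 1.1, 23.9]
width: 13.6
grasp_force: 30.0
```

```bash
cat > lift.py <<'E'
from scoop import *
np.set_printoptions(precision=2,suppress=True)
s=manip.read_state();print(s["position"],s["force"])
ex,ey=rot2(YAW);z=np.array([0,0,1.]);bx=ex*np.cos(TILT)-z*np.sin(TILT);bz=z*np.cos(TILT)+ex*np.sin(TILT)
Rt=R.from_rotvec(s["ee_rot"]).as_matrix();Rs0=Rt@Ts.T;o=s["position"]-Rs0@tcp_s()
piv=np.array([-52.5,0,-3.]);P0=o+Rs0@piv
for ph,L in((.06,4),(.12,7),(.2,10),(.28,14),(.36,18),(.44,23),(.5,27),(.56,31),(.6,42),(.64,60),(.68,85),(.72,110)):
    fwd=105*(1-np.cos(max(ph-.06,0)))-2 if ph>.1 else -2
    Rs=R.from_rotvec(-ey*ph).as_matrix()@Rs0
    P=P0+bx*fwd+bz*L
    if ph>.58: P=P0+bx*(105*(1-np.cos(.54))-2)+bz*31+z*(L-31)
    p,m=tool_pose(P-Rs@piv,Rs);print(ph,rel(p,m,s))
E
python3 lift.py
```

```text
[ 556.8  -314.78  176.96] [-8.74  1.08 23.87]
0.06 [[-0.0, -0.027, -0.013], [-0.0191, 0.0, 0.0]]
0.12 [[-0.0, -0.047, -0.02], [-0.0382, 0.0001, 0.0]]
0.2 [[-0.0, -0.072, -0.023], [-0.0637, 0.0001, 0.0001]]
0.28 [[-0.0, -0.094, -0.028], [-0.0891, 0.0002, 0.0001]]
0.36 [[-0.0, -0.112, -0.03], [-0.1146, 0.0003, 0.0001]]
0.44 [[-0.0, -0.128, -0.032], [-0.1401, 0.0003, 0.0002]]
0.5 [[-0.0, -0.137, -0.034], [-0.1592, 0.0003, 0.0002]]
0.56 [[-0.0, -0.145, -0.033], [-0.1783, 0.0004, 0.0002]]
0.6 [[-0.0, -0.161, -0.059], [-0.191, 0.0004, 0.0002]]
0.64 [[-0.001, -0.191, -0.107], [-0.2037, 0.0004, 0.0003]]
0.68 [[-0.001, -0.229, -0.177], [-0.2165, 0.0005, 0.0003]]
0.72 [[-0.001, -0.265, -0.246], [-0.2292, 0.0005, 0.0003]]
```

```bash
sed -i 's/for ph,L in(.*/for ph,L in((.06,4),(.12,7),(.18,9),(.24,11),(.3,13),(.36,16),(.42,18),(.46,20),(.5,22),(.54,23.5),(.58,26),(.62,32)):/; s/if ph>.58/if ph>.9/' lift.py; python3 lift.py
```

```text
[ 556.8  -314.78  176.96] [-8.74  1.08 23.87]
0.06 [[-0.0, -0.027, -0.013], [-0.0191, 0.0, 0.0]]
0.12 [[-0.0, -0.047, -0.02], [-0.0382, 0.0001, 0.0]]
0.18 [[-0.0, -0.066, -0.022], [-0.0573, 0.0001, 0.0001]]
0.24 [[-0.0, -0.084, -0.023], [-0.0764, 0.0002, 0.0001]]
0.3 [[-0.0, -0.1, -0.022], [-0.0955, 0.0002, 0.0001]]
0.36 [[-0.0, -0.113, -0.023], [-0.1146, 0.0003, 0.0001]]
0.42 [[-0.0, -0.126, -0.019], [-0.1337, 0.0003, 0.0002]]
0.46 [[-0.0, -0.133, -0.018], [-0.1464, 0.0003, 0.0002]]
0.5 [[-0.0, -0.139, -0.017], [-0.1592, 0.0003, 0.0002]]
0.54 [[-0.0, -0.145, -0.013], [-0.1719, 0.0004, 0.0002]]
0.58 [[-0.0, -0.15, -0.012], [-0.1846, 0.0004, 0.0002]]
0.62 [[-0.0, -0.152, -0.022], [-0.1974, 0.0004, 0.0003]]
```

Call:
send_rows([
  [[0,-0.033,-0.023],[-0.0191,0,0]],
  [[0,-0.053,-0.03],[-0.0382,0,0]],
  [[0,-0.072,-0.032],[-0.0573,0,0]],
  [[0,-0.09,-0.033],[-0.0764,0,0]],
  [[0,-0.106,-0.032],[-0.0955,0,0]],
  [[0,-0.119,-0.033],[-0.1146,0,0]],
  [[0,-0.132,-0.029],[-0.1337,0,0]],
  [[0,-0.139,-0.028],[-0.1464,0,0]],
  [[0,-0.145,-0.027],[-0.1592,0,0]],
  [[0,-0.151,-0.023],[-0.1719,0,0]],
  [[0,-0.156,-0.022],[-0.1846,0,0]],
  [[0,-0.156,-0.022],[-0.1846,0,0]],
])

```text
time_s: 21.9
position: [513.5, -311.5, 193.2]
ee_rot: [2.124, 2.031, 0.271]
force: [-1.5, 0.2, -3.3]
width: 13.7
grasp_force: 30.0
```

```bash
python3 g.py; python3 - <<'E'
from scoop import *
s=manip.read_state();print(s["position"],s["force"],s["joint_positions"])
Rs=R.from_rotvec(s["ee_rot"]).as_matrix()@Ts.T;print("nose up",np.arcsin(Rs[2,0]),"roll",np.arcsin(Rs[2,1]))
E
```

```text
red px in scoop frame (lip 52.5) 2574
[(-90, 0), (-84, 0), (-78, 0), (-72, 0), (-66, 0), (-60, 0), (-54, 0), (-48, 0), (-42, 0), (-36, 0), (-30, 0), (-24, 22), (-18, 143), (-12, 176), (-6, 182), (0, 158), (6, 219), (12, 217), (18, 209), (24, 215), (30, 282), (36, 204), (42, 191), (48, 209), (54, 147), (60, 0), (66, 0), (72, 0), (78, 0), (84, 0)]
0.56 [-3.7 -3.9 14. ] 1375
[(0.63, array([ -1. , -14.2,  14. ]))]
[ 515.47987281 -311.15126707  193.8883097 ] [ 0.59946956  0.83077591 -1.68538665] [ 0.06934493  0.10567428  0.51168671  1.86711832 -0.2246665   0.96361878
  0.63787658]
nose up 0.06433818808443285 roll -4.0932322218379136e-05
```

```bash
python3 g.py|head -2; cat > lift2.py <<'E'
from scoop import *
s=manip.read_state();print(s["position"],s["force"])
ex,ey=rot2(YAW);z=np.array([0,0,1.])
Rs0=R.from_rotvec(s["ee_rot"]).as_matrix()@Ts.T;o=s["position"]-Rs0@tcp_s()
piv=np.array([-52.5,0,-3.]);P0=o+Rs0@piv
for ph,L in((.04,8),(.08,16),(.12,26),(.16,37),(.2,50),(.22,80),(.22,110),(.22,140)):
    Rs=R.from_rotvec(-ey*ph).as_matrix()@Rs0
    p,m=tool_pose(P0+z*L-Rs@piv,Rs);print(ph,rel(p,m,s))
E
python3 lift2.py
```

```text
red px in scoop frame (lip 52.5) 2567
[(-90, 0), (-84, 0), (-78, 0), (-72, 0), (-66, 0), (-60, 0), (-54, 0), (-48, 0), (-42, 0), (-36, 0), (-30, 34), (-24, 155), (-18, 171), (-12, 197), (-6, 144), (0, 226), (6, 217), (12, 205), (18, 227), (24, 278), (30, 197), (36, 199), (42, 224), (48, 93), (54, 0), (60, 0), (66, 0), (72, 0), (78, 0), (84, 0)]
[ 515.89341953 -311.23570873  193.99561367] [ 1.06899068  0.39710216 -3.25483525]
0.04 [[0.0, -0.008, -0.025], [-0.0127, -0.0, 0.0]]
0.08 [[0.0, -0.016, -0.049], [-0.0255, -0.0, 0.0]]
0.12 [[0.0, -0.022, -0.079], [-0.0382, -0.0, 0.0]]
0.16 [[-0.0, -0.027, -0.112], [-0.0509, -0.0, 0.0]]
0.2 [[-0.0, -0.03, -0.151], [-0.0637, -0.0001, 0.0]]
0.22 [[-0.0, -0.011, -0.245], [-0.07, -0.0001, 0.0]]
0.22 [[-0.0, 0.016, -0.342], [-0.07, -0.0001, 0.0]]
0.22 [[-0.0, 0.042, -0.438], [-0.07, -0.0001, 0.0]]
```

Call:
send_rows([
  [[0,0,0],[0,0,0]],
  [[0,0,0],[0,0,0]],
  [[0,0,0],[0,0,0]],
  [[0,-0.008,-0.025],[-0.0127,0,0]],
  [[0,-0.016,-0.049],[-0.0255,0,0]],
  [[0,-0.022,-0.079],[-0.0382,0,0]],
  [[0,-0.027,-0.112],[-0.0509,0,0]],
  [[0,-0.03,-0.151],[-0.0637,0,0]],
  [[0,-0.011,-0.245],[-0.07,0,0]],
  [[0,0.016,-0.342],[-0.07,0,0]],
  [[0,0.042,-0.438],[-0.07,0,0]],
  [[0,0.042,-0.438],[-0.07,0,0]],
])

```text
time_s: 23.4
position: [494.5, -311.8, 329.6]
ee_rot: [1.982, 1.898, 0.474]
force: [0.5, 0.2, -1.4]
width: 14.0
grasp_force: 30.0
```

```bash
python3 g.py; python3 - <<'E'
from scoop import *
s=manip.read_state();print(s["position"],s["force"],s["joint_positions"])
Rs=R.from_rotvec(s["ee_rot"]).as_matrix()@Ts.T;print("nose up",np.arcsin(Rs[2,0]),"roll",np.arcsin(Rs[2,1]))
E
```

```text
red px in scoop frame (lip 52.5) 2465
[(-90, 0), (-84, 0), (-78, 0), (-72, 0), (-66, 0), (-60, 0), (-54, 0), (-48, 24), (-42, 136), (-36, 110), (-30, 224), (-24, 226), (-18, 235), (-12, 246), (-6, 210), (0, 225), (6, 217), (12, 235), (18, 207), (24, 130), (30, 40), (36, 0), (42, 0), (48, 0), (54, 0), (60, 0), (66, 0), (72, 0), (78, 0), (84, 0)]
0.61 [-29.   -8.8  14. ] 1031
0.58 [ -4.6 155.9  14. ] 335
[(0.57, array([-32.3, -20.9,  14. ]))]
[ 492.70688187 -310.17904734  323.13505303] [-0.97980923  0.25421771 -3.85492677] [ 0.10003788 -0.15961919  0.49404973  1.87931746 -0.20923951  0.99705305
  0.63889095]
nose up 0.2844578284896231 roll 0.0002840625254353254
```

All three shocks lie at the back of the pan (-46 to 30 mm, lip at 52). Next is a slow carry to the tray.

```bash
cat > carry.py <<'E'
from scoop import *
from scipy.spatial.transform import Slerp
def lip_pose(lip,yaw,nd):
    Rs=Rscoop(yaw,nd);return tool_pose(np.array(lip)-Rs@np.array([52.5,0,-3.]),Rs)
def path(p0,m0,p1,m1,N,chunk=12):
    "min-jerk rows in chunks, each chunk relative to the commanded pose at its start"
    sl=Slerp([0,1],R.from_matrix([m0,m1]));cur=(p0,m0)
    for i in range(1,N+1):
        u=i/N;f=10*u**3-15*u**4+6*u**5
        p=p0+(p1-p0)*f;m=sl(f).as_matrix()
        c={"position":cur[0],"ee_rot":R.from_matrix(cur[1]).as_rotvec()}
        print(rel(p,m,c),end=", ")
        if i%chunk==0 or i==N: cur=(p,m);print("\n")
def now():
    s=manip.read_state();return s["position"],R.from_rotvec(s["ee_rot"]).as_matrix()
TR=np.array([506.,290.,5.]);TY=np.radians(22)
E
python3 - <<'E'
from carry import *
ex,ey=rot2(TY)
p,m=lip_pose(TR+ex*20+[0,0,150],TY,-.1);print(p)
path(*now(),p,m,36)
E
```

```text
[393.50797663 244.55027236 249.36230559]
[[0.0, -0.0, 0.0], [0.0, 0.0, -0.0]], [[0.003, -0.001, 0.0], [0.0001, 0.0001, -0.0002]], [[0.009, -0.002, 0.0], [0.0003, 0.0003, -0.0006]], [[0.021, -0.006, 0.0], [0.0007, 0.0006, -0.0015]], [[0.039, -0.01, 0.001], [0.0012, 0.0011, -0.0027]], [[0.065, -0.017, 0.001], [0.0021, 0.0018, -0.0045]], [[0.099, -0.026, 0.001], [0.0031, 0.0028, -0.0068]], [[0.14, -0.037, 0.002], [0.0044, 0.004, -0.0096]], [[0.19, -0.049, 0.003], [0.006, 0.0054, -0.013]], [[0.247, -0.064, 0.004], [0.0078, 0.007, -0.017]], [[0.313, -0.081, 0.005], [0.0099, 0.0089, -0.0215]], [[0.385, -0.1, 0.006], [0.0121, 0.0109, -0.0264]], 

[[0.08, -0.014, 0.005], [0.0025, 0.0022, -0.0054]], [[0.165, -0.029, 0.009], [0.0051, 0.0046, -0.0111]], [[0.255, -0.044, 0.014], [0.0079, 0.0071, -0.0172]], [[0.348, -0.06, 0.02], [0.0108, 0.0097, -0.0235]], [[0.444, -0.077, 0.025], [0.0138, 0.0124, -0.03]], [[0.541, -0.093, 0.031], [0.0168, 0.0151, -0.0365]], [[0.638, -0.11, 0.036], [0.0198, 0.0178, -0.0431]], [[0.733, -0.127, 0.042], [0.0228, 0.0205, -0.0495]], [[0.827, -0.143, 0.047], [0.0257, 0.0231, -0.0558]], [[0.916, -0.158, 0.052], [0.0284, 0.0256, -0.0619]], [[1.002, -0.173, 0.057], [0.0311, 0.0279, -0.0677]], [[1.082, -0.187, 0.061], [0.0336, 0.0302, -0.073]], 

[[0.074, 0.005, 0.012], [0.0023, 0.002, -0.005]], [[0.14, 0.01, 0.022], [0.0043, 0.0039, -0.0094]], [[0.199, 0.014, 0.031], [0.0062, 0.0055, -0.0134]], [[0.249, 0.017, 0.039], [0.0077, 0.0069, -0.0168]], [[0.292, 0.02, 0.046], [0.009, 0.0081, -0.0197]], [[0.326, 0.023, 0.051], [0.0101, 0.0091, -0.022]], [[0.352, 0.024, 0.055], [0.0109, 0.0098, -0.0237]], [[0.37, 0.026, 0.058], [0.0115, 0.0103, -0.025]], [[0.382, 0.027, 0.06], [0.0118, 0.0106, -0.0258]], [[0.389, 0.027, 0.061], [0.012, 0.0108, -0.0262]], [[0.391, 0.027, 0.062], [0.0121, 0.0109, -0.0264]], [[0.392, 0.027, 0.062], [0.0121, 0.0109, -0.0264]],
```

```bash
python3 - <<'E'
s=open('carry.py').read()
s=s.replace("N,chunk=12):","N,chunk=12,bulge=(0,0,0)):").replace("p=p0+(p1-p0)*f;","p=p0+(p1-p0)*f+4*f*(1-f)*np.array(bulge);")
open('carry.py','w').write(s)
E
python3 - <<'E'
from carry import *
ex,ey=rot2(TY)
p,m=lip_pose(TR+ex*20+[0,0,150],TY,-.1)
path(*now(),p,m,40,10,(90,0,0))
E
```

```text
[[0.0, 0.0, 0.0], [0.0, 0.0, -0.0]], [[0.002, 0.001, 0.001], [0.0001, 0.0001, -0.0001]], [[0.007, 0.002, 0.002], [0.0002, 0.0002, -0.0005]], [[0.016, 0.005, 0.005], [0.0005, 0.0004, -0.0011]], [[0.03, 0.009, 0.009], [0.0009, 0.0008, -0.002]], [[0.05, 0.015, 0.015], [0.0015, 0.0014, -0.0034]], [[0.076, 0.022, 0.023], [0.0023, 0.0021, -0.0051]], [[0.109, 0.03, 0.032], [0.0033, 0.003, -0.0073]], [[0.148, 0.039, 0.043], [0.0046, 0.0041, -0.0099]], [[0.195, 0.049, 0.055], [0.006, 0.0054, -0.013]], 

[[0.052, 0.012, 0.013], [0.0016, 0.0015, -0.0035]], [[0.11, 0.023, 0.027], [0.0034, 0.0031, -0.0075]], [[0.174, 0.033, 0.042], [0.0054, 0.0049, -0.0119]], [[0.243, 0.04, 0.056], [0.0076, 0.0068, -0.0166]], [[0.318, 0.045, 0.069], [0.0099, 0.0089, -0.0216]], [[0.396, 0.047, 0.081], [0.0124, 0.0111, -0.0269]], [[0.477, 0.044, 0.091], [0.0149, 0.0134, -0.0325]], [[0.561, 0.037, 0.1], [0.0175, 0.0158, -0.0382]], [[0.647, 0.026, 0.107], [0.0202, 0.0182, -0.044]], [[0.733, 0.009, 0.111], [0.0229, 0.0206, -0.0499]], 

[[0.088, -0.007, 0.009], [0.0027, 0.0024, -0.0059]], [[0.177, -0.019, 0.015], [0.00
[... 251 characters left out ...]
], [0.0175, 0.0157, -0.0381]], [[0.657, -0.157, 0.018], [0.0195, 0.0175, -0.0424]], [[0.72, -0.184, 0.014], [0.0213, 0.0191, -0.0464]], [[0.778, -0.211, 0.01], [0.0229, 0.0206, -0.0499]], 

[[0.054, -0.016, 0.001], [0.0014, 0.0013, -0.0031]], [[0.1, -0.031, 0.001], [0.0026, 0.0024, -0.0057]], [[0.138, -0.044, 0.001], [0.0036, 0.0033, -0.0079]], [[0.169, -0.055, 0.001], [0.0044, 0.004, -0.0097]], [[0.193, -0.064, 0.001], [0.0051, 0.0045, -0.011]], [[0.21, -0.07, 0.001], [0.0055, 0.0049, -0.012]], [[0.221, -0.074, 0.0], [0.0058, 0.0052, -0.0126]], [[0.226, -0.076, 0.0], [0.0059, 0.0053, -0.0129]], [[0.229, -0.077, 0.0], [0.006, 0.0054, -0.013]], [[0.229, -0.077, 0.0], [0.006, 0.0054, -0.013]],
```

Call:
send_rows([
  [[0.002,0.001,0.001],[0.0001,0.0001,-0.0001]],
  [[0.007,0.002,0.002],[0.0002,0.0002,-0.0005]],
  [[0.016,0.005,0.005],[0.0005,0.0004,-0.0011]],
  [[0.03,0.009,0.009],[0.0009,0.0008,-0.002]],
  [[0.05,0.015,0.015],[0.0015,0.0014,-0.0034]],
  [[0.076,0.022,0.023],[0.0023,0.0021,-0.0051]],
  [[0.109,0.03,0.032],[0.0033,0.003,-0.0073]],
  [[0.148,0.039,0.043],[0.0046,0.0041,-0.0099]],
  [[0.195,0.049,0.055],[0.006,0.0054,-0.013]],
])

```text
time_s: 24.45
position: [516.8, -251.8, 316.5]
ee_rot: [1.958, 1.963, 0.462]
force: [0.0, -0.1, -2.8]
width: 14.0
grasp_force: 30.0
```

Call:
send_rows([
  [[0.052,0.012,0.013],[0.0016,0.0015,-0.0035]],
  [[0.11,0.023,0.027],[0.0034,0.0031,-0.0075]],
  [[0.174,0.033,0.042],[0.0054,0.0049,-0.0119]],
  [[0.243,0.04,0.056],[0.0076,0.0068,-0.0166]],
  [[0.318,0.045,0.069],[0.0099,0.0089,-0.0216]],
  [[0.396,0.047,0.081],[0.0124,0.0111,-0.0269]],
  [[0.477,0.044,0.091],[0.0149,0.0134,-0.0325]],
  [[0.561,0.037,0.1],[0.0175,0.0158,-0.0382]],
  [[0.647,0.026,0.107],[0.0202,0.0182,-0.044]],
  [[0.733,0.009,0.111],[0.0229,0.0206,-0.0499]],
])

```text
time_s: 25.45
position: [533.5, -30.8, 286.9]
ee_rot: [1.832, 2.183, 0.425]
force: [0.4, -0.3, -2.6]
width: 14.1
grasp_force: 30.0
```

Call:
send_rows([
  [[0.088,-0.007,0.009],[0.0027,0.0024,-0.0059]],
  [[0.177,-0.019,0.015],[0.0054,0.0048,-0.0117]],
  [[0.264,-0.035,0.02],[0.008,0.0072,-0.0174]],
  [[0.35,-0.054,0.022],[0.0106,0.0095,-0.023]],
  [[0.433,-0.077,0.023],[0.013,0.0117,-0.0283]],
  [[0.512,-0.103,0.023],[0.0153,0.0138,-0.0333]],
  [[0.587,-0.13,0.021],[0.0175,0.0157,-0.0381]],
  [[0.657,-0.157,0.018],[0.0195,0.0175,-0.0424]],
  [[0.72,-0.184,0.014],[0.0213,0.0191,-0.0464]],
  [[0.778,-0.211,0.01],[0.0229,0.0206,-0.0499]],
])

```text
time_s: 26.45
position: [436.6, 188.8, 257.5]
ee_rot: [1.688, 2.394, 0.382]
force: [-1.1, 0.3, -3.1]
width: 13.6
grasp_force: 30.0
```

Call:
send_rows([
  [[0.054,-0.016,0.001],[0.0014,0.0013,-0.0031]],
  [[0.1,-0.031,0.001],[0.0026,0.0024,-0.0057]],
  [[0.138,-0.044,0.001],[0.0036,0.0033,-0.0079]],
  [[0.169,-0.055,0.001],[0.0044,0.004,-0.0097]],
  [[0.193,-0.064,0.001],[0.0051,0.0045,-0.011]],
  [[0.21,-0.07,0.001],[0.0055,0.0049,-0.012]],
  [[0.221,-0.074,0.0],[0.0058,0.0052,-0.0126]],
  [[0.226,-0.076,0.0],[0.0059,0.0053,-0.0129]],
  [[0.229,-0.077,0.0],[0.006,0.0054,-0.013]],
  [[0.229,-0.077,0.0],[0.006,0.0054,-0.013]],
])

```text
time_s: 27.45
position: [394.3, 244.2, 250.1]
ee_rot: [1.65, 2.445, 0.37]
force: [-1.3, -0.3, -3.0]
width: 13.9
grasp_force: 30.0
```

```bash
python3 g.py; python3 - <<'E'
from carry import *
np.set_printoptions(precision=2,suppress=True)
s=manip.read_state();print(s["position"],s["force"],s["joint_positions"])
Rs=R.from_rotvec(s["ee_rot"]).as_matrix()@Ts.T;print("nose up",np.arcsin(Rs[2,0]),"roll",np.arcsin(Rs[2,1]))
w=optics.get_image("wrist");print([(r["confidence"],atz(w,r["pixel"],5)) for r in pinpoint("wrist","tray_in")])
E
```

```text
red px in scoop frame (lip 52.5) 3468
[(-90, 0), (-84, 0), (-78, 0), (-72, 0), (-66, 0), (-60, 0), (-54, 0), (-48, 89), (-42, 108), (-36, 194), (-30, 270), (-24, 236), (-18, 249), (-12, 219), (-6, 234), (0, 236), (6, 244), (12, 205), (18, 125), (24, 29), (30, 0), (36, 0), (42, 0), (48, 0), (54, 0), (60, 25), (66, 134), (72, 232), (78, 283), (84, 356)]
0.66 [-34.5  -7.9  14. ] 992
[(0.69, array([-37.4, -21. ,  14. ]))]
[394.37 244.18 250.11] [ 0.05 -0.37 -3.47] [-0.31 -0.27 -0.34  2.08 -0.01  1.03 -0.27]
nose up 0.10124226582446105 roll -0.0010209637141427616
[]
```

```bash
python3 - <<'E'
from carry import *
ex,ey=rot2(TY)
p,m=lip_pose(TR+ex*0+[0,0,62],TY,-.08)
path(*now(),p,m,12)
c={"position":p,"ee_rot":R.from_matrix(m).as_rotvec()}
for i in range(1,13):
    nd=-.08+.065*i; q,mm=lip_pose(TR-ex*1.6*i+[0,0,62-1.6*i],TY,nd); print(rel(q,mm,c),end=", ")
print(q)
E
```

```text
[[0.0, -0.001, 0.001], [0.0, 0.0, -0.0]], [[0.0, -0.005, 0.009], [0.0002, 0.0, -0.0]], [[0.0, -0.015, 0.026], [0.0007, 0.0, -0.0]], [[0.0, -0.03, 0.054], [0.0014, 0.0001, -0.0]], [[0.001, -0.05, 0.088], [0.0023, 0.0001, -0.0001]], [[0.001, -0.072, 0.128], [0.0034, 0.0002, -0.0001]], [[0.001, -0.095, 0.167], [0.0044, 0.0002, -0.0001]], [[0.002, -0.114, 0.202], [0.0053, 0.0003, -0.0001]], [[0.002, -0.13, 0.229], [0.0061, 0.0003, -0.0001]], [[0.002, -0.14, 0.246], [0.0065, 0.0003, -0.0002]], [[0.002, -0.144, 0.254], [0.0067, 0.0004, -0.0002]], [[0.002, -0.145, 0.255], [0.0068, 0.0004, -0.0002]], 

[[0.0, 0.023, -0.019], [0.0207, 0.0, -0.0]], [[0.0, 0.047, -0.035], [0.0414, 0.0, -0.0]], [[-0.0, 0.072, -0.05], [0.0621, 0.0, -0.0]], [[-0.0, 0.099, -0.062], [0.0828, 0.0, -0.0]], [[-0.0, 0.126, -0.073], [0.1035, 0.0, -0.0]], [[0.0, 0.154, -0.081], [0.1241, 0.0, -0.0]], [[0.0, 0.183, -0.087], [0.1448, 0.0, -0.0]], [[-0.0, 0.213, -0.09], [0.1655, 0.0, -0.0]], [[-0.0, 0.243, -0.091], [0.1862, 0.0, -0.0]], [[0.0, 0.273, -0.09], [0.2069, 0.0, -0.0]], [[0.0, 0.303, -0.086], [0.2276, 0.0, -0.0]], [[-0.0, 0.333, -0.08], [0.2483, 0.0, -0.0]], [459.666968   271.28023995 214.92431679]
```

Call:
send_rows([
  [[0,-0.005,0.009],[0.0002,0,0]],
  [[0,-0.015,0.026],[0.0007,0,0]],
  [[0,-0.03,0.054],[0.0014,0,0]],
  [[0.001,-0.05,0.088],[0.0023,0,0]],
  [[0.001,-0.072,0.128],[0.0034,0,0]],
  [[0.001,-0.095,0.167],[0.0044,0,0]],
  [[0.002,-0.114,0.202],[0.0053,0,0]],
  [[0.002,-0.13,0.229],[0.0061,0,0]],
  [[0.002,-0.14,0.246],[0.0065,0,0]],
  [[0.002,-0.144,0.254],[0.0067,0,0]],
  [[0.002,-0.145,0.255],[0.0068,0,0]],
  [[0.002,-0.145,0.255],[0.0068,0,0]],
])

```text
time_s: 28.9
position: [376.9, 238.0, 164.6]
ee_rot: [1.658, 2.457, 0.346]
force: [1.0, -0.3, -2.6]
width: 14.1
grasp_force: 30.0
```

Call:
send_rows([
  [[0,0.023,-0.019],[0.0207,0,0]],
  [[0,0.047,-0.035],[0.0414,0,0]],
  [[0,0.072,-0.05],[0.0621,0,0]],
  [[0,0.099,-0.062],[0.0828,0,0]],
  [[0,0.126,-0.073],[0.1035,0,0]],
  [[0,0.154,-0.081],[0.1241,0,0]],
  [[0,0.183,-0.087],[0.1448,0,0]],
  [[0,0.213,-0.09],[0.1655,0,0]],
  [[0,0.243,-0.091],[0.1862,0,0]],
  [[0,0.273,-0.09],[0.2069,0,0]],
  [[0,0.303,-0.086],[0.2276,0,0]],
  [[0,0.333,-0.08],[0.2483,0,0]],
])

```text
time_s: 30.1
position: [460.9, 271.8, 215.4]
ee_rot: [-1.569, -2.322, 0.593]
force: [-0.2, 1.4, -1.6]
width: 13.9
grasp_force: 30.0
```

Call:
send_rows([
  [[0,0,0],[0,0,0]],
  [[0,0,0],[0,0,0]],
  [[0,0,0],[0,0,0]],
  [[0,0,0],[0,0,0]],
  [[0,0,0],[0,0,0]],
])

```text
time_s: 30.6
position: [459.3, 271.2, 215.6]
ee_rot: [-1.569, -2.324, 0.592]
force: [0.5, 0.6, -1.5]
width: 14.0
grasp_force: 30.0
```

```bash
cat > k.py <<'E'
from carry import *
np.set_printoptions(precision=1,suppress=True)
s=manip.read_state();print(s["position"],s["force"],s["joint_positions"])
ex,ey=rot2(TY);B=np.column_stack([ex,ey,[0,0,1]])
for c in("scene","top","wrist"):
    im=optics.get_image(c);hsv=cv2.cvtColor(im["img"],cv2.COLOR_RGB2HSV)
    red=(((hsv[...,0]<8)|(hsv[...,0]>170))&(hsv[...,1]>90)&(hsv[...,2]>40))
    p=np.argwhere(red)[:,::-1];q=np.array([B.T@(atz(im,a,17)-TR) for a in p]);k=(abs(q[:,0])<110)&(abs(q[:,1])<100)
    m=np.zeros(red.shape,np.uint8);m[p[k][:,1],p[k][:,0]]=1
    print(c,k.sum())
    n,l,st,ce=cv2.connectedComponentsWithStats(cv2.morphologyEx(m,cv2.MORPH_CLOSE,np.ones((3,3))))
    for i in range(1,n):
        if st[i,4]>8: print("  blob",st[i,4],B.T@(atz(im,ce[i],17)-TR))
    print("  net",[(round(r["confidence"],2),B.T@(atz(im,r["pixel"],17)-TR)) for r in masks_of(c,"shock0_center")[:5]])
E
python3 k.py
```

```text
[459.3 271.2 215.6] [ 0.5  0.6 -1.5] [-0.4  0.5 -0.3  1.4  0.   1.8 -0.3]
scene 311
  blob 128 [20.1 37.9 12. ]
  blob 105 [ 53.1 -14.3  12. ]
  blob 68 [58.6 43.7 12. ]
  blob 24 [106.   26.4  12. ]
  net [(0.56, array([ 53.8, -26.3,  12. ])), (0.4, array([-279.2, -581. ,   12. ]))]
top 1028
  blob 186 [64.4 -8.4 12. ]
  blob 770 [-27.2  84.   12. ]
  blob 79 [25.2 24.4 12. ]
  net [(0.62, array([ 59.5, -26.9,  12. ]))]
wrist 3011
  blob 159 [67.6 60.3 12. ]
  blob 128 [23.6 57.2 12. ]
  blob 162 [68.4 52.3 12. ]
  blob 386 [24.4 40.9 12. ]
  blob 162 [69.  44.1 12. ]
  blob 161 [69.5 35.9 12. ]
  blob 374 [25.7 16.9 12. ]
  blob 167 [70.1 27.9 12. ]
  blob 309 [70.7 16.1 12. ]
  blob 1128 [ 61.5 -23.2  12. ]
  net [(0.56, array([ 62.1, -20.5,  12. ]))]
```

All three shocks are in the tray: tray-frame positions (24,38), (69,40) and (61,-22), with inner half-size 85x75. The force is back to the empty scoop's weight. Next I take the scoop back to its free spot and put it down flat.

```bash
python3 - <<'E'
from carry import *
p0,m0=now()
pu=p0+[0,0,110]
print(rel(pu,m0))
Rs=Rscoop(np.radians(-19),0);mt=Rs@Ts
pt=np.array([495.3,29.1,220.])
path(pu,m0,pt,mt,16,8)
E
```

```text
[[-0.0, -0.176, -0.322], [0.0, 0.0, 0.0]]
[[-0.002, 0.0, 0.001], [-0.0005, 0.0001, 0.0005]], [[-0.013, 0.0, 0.006], [-0.0034, 0.0006, 0.0037]], [[-0.039, 0.0, 0.019], [-0.0104, 0.0017, 0.0112]], [[-0.082, 0.0, 0.041], [-0.022, 0.0036, 0.0238]], [[-0.143, 0.0, 0.072], [-0.0383, 0.0063, 0.0413]], [[-0.218, 0.0, 0.11], [-0.0586, 0.0096, 0.0632]], [[-0.304, 0.0, 0.153], [-0.0818, 0.0134, 0.0881]], [[-0.396, 0.0, 0.2], [-0.1065, 0.0175, 0.1148]], 

[[-0.091, 0.018, 0.044], [-0.0247, 0.0041, 0.0266]], [[-0.177, 0.035, 0.086], [-0.0479, 0.0079, 0.0516]], [[-0.251, 0.05, 0.122], [-0.0681, 0.0112, 0.0734]], [[-0.312, 0.062, 0.151], [-0.0844, 0.0139, 0.091]], [[-0.355, 0.071, 0.172], [-0.0961, 0.0158, 0.1036]], [[-0.38, 0.076, 0.185], [-0.1031, 0.0169, 0.1111]], [[-0.391, 0.078, 0.19], [-0.106, 0.0174, 0.1142]], [[-0.393, 0.079, 0.191], [-0.1065, 0.0175, 0.1148]],
```

Call:
send_rows([
  [[0,-0.03,-0.055],[0,0,0]],
  [[0,-0.08,-0.146],[0,0,0]],
  [[0,-0.13,-0.238],[0,0,0]],
  [[0,-0.176,-0.322],[0,0,0]],
  [[0,-0.176,-0.322],[0,0,0]],
])

```text
time_s: 31.4
position: [460.1, 272.1, 328.8]
ee_rot: [-1.57, -2.326, 0.587]
force: [-0.4, -0.3, -1.4]
width: 14.0
grasp_force: 30.0
```

Call:
send_rows([
  [[-0.013,0,0.006],[-0.0034,0.0006,0.0037]],
  [[-0.039,0,0.019],[-0.0104,0.0017,0.0112]],
  [[-0.082,0,0.041],[-0.022,0.0036,0.0238]],
  [[-0.143,0,0.072],[-0.0383,0.0063,0.0413]],
  [[-0.218,0,0.11],[-0.0586,0.0096,0.0632]],
  [[-0.304,0,0.153],[-0.0818,0.0134,0.0881]],
  [[-0.396,0,0.2],[-0.1065,0.0175,0.1148]],
])

```text
time_s: 32.1
position: [476.9, 148.1, 270.7]
ee_rot: [-2.158, -2.192, 0.232]
force: [0.6, 0.2, -0.9]
width: 14.2
grasp_force: 30.0
```

Call:
send_rows([
  [[-0.091,0.018,0.044],[-0.0247,0.0041,0.0266]],
  [[-0.177,0.035,0.086],[-0.0479,0.0079,0.0516]],
  [[-0.251,0.05,0.122],[-0.0681,0.0112,0.0734]],
  [[-0.312,0.062,0.151],[-0.0844,0.0139,0.091]],
  [[-0.355,0.071,0.172],[-0.0961,0.0158,0.1036]],
  [[-0.38,0.076,0.185],[-0.1031,0.0169,0.1111]],
  [[-0.391,0.078,0.19],[-0.106,0.0174,0.1142]],
  [[-0.393,0.079,0.191],[-0.1065,0.0175,0.1148]],
  [[-0.393,0.079,0.191],[-0.1065,0.0175,0.1148]],
])

```text
time_s: 33.0
position: [494.9, 29.3, 219.6]
ee_rot: [2.421, 1.727, 0.172]
force: [0.1, 0.1, -1.1]
width: 13.9
grasp_force: 30.0
```

```bash
python3 - <<'E'
from carry import *
np.set_printoptions(precision=2,suppress=True)
s=manip.read_state();print(s["position"],s["force"],s["joint_positions"])
Rs=Rscoop(np.radians(-19),0);mt=Rs@Ts
for z in(140,115,109.5,107.5): print(z,rel((495.3,29.1,z),mt))
w=optics.get_image("wrist");print([(r["confidence"],atz(w,r["pixel"],0)) for r in pinpoint("wrist","battery")+pinpoint("wrist","charger")])
E
python3 k.py | grep -A5 top
```

```text
[494.94  29.32 219.62] [ 0.13  0.13 -1.09] [-0.1  -0.1  -0.12  1.99  0.1   1.08 -0.59]
140 [[-0.0, -0.051, 0.26], [-0.0002, 0.0001, -0.0]]
115 [[-0.0, -0.068, 0.342], [-0.0002, 0.0001, -0.0]]
109.5 [[-0.0, -0.071, 0.36], [-0.0002, 0.0001, -0.0]]
107.5 [[-0.0, -0.073, 0.367], [-0.0002, 0.0001, -0.0]]
[]
top 2553
  blob 268 [66.2  8.5 12. ]
  blob 2290 [-50.1 -28.1  12. ]
  net []
wrist 0
  net []
```

Call:
send_rows([
  [[0,-0.01,0.05],[0,0,0]],
  [[0,-0.03,0.15],[0,0,0]],
  [[0,-0.048,0.24],[0,0,0]],
  [[0,-0.06,0.3],[0,0,0]],
  [[0,-0.067,0.335],[0,0,0]],
  [[0,-0.07,0.35],[0,0,0]],
  [[0,-0.072,0.358],[0,0,0]],
  [[0,-0.072,0.364],[0,0,0]],
  [[0,-0.072,0.364],[0,0,0]],
  [[0,-0.072,0.364],[0,0,0]],
])

```text
time_s: 34.45
position: [496.1, 29.2, 109.2]
ee_rot: [2.421, 1.726, 0.174]
force: [-0.1, -0.1, -1.9]
width: 14.1
grasp_force: 30.0
```

Not in contact yet, so I step down a little further.

Call:
send_rows([
  [[0,0,0.003],[0,0,0]],
  [[0,0,0.006],[0,0,0]],
  [[0,0,0.006],[0,0,0]],
])

```text
time_s: 34.75
position: [496.8, 29.1, 107.8]
ee_rot: [2.42, 1.726, 0.175]
force: [-1.9, 0.7, 4.9]
width: 14.0
grasp_force: 30.0
```

Contact at +5 N. Now I release and withdraw along the bar.

Call:
send_rows([
  [[0,0,0],[0,0,0]],
  [[0,0,0],[0,0,0]],
  [[0,0,0],[0,0,0]],
  [[0,0,0],[0,0,0]],
  [[0,0,0],[0,0,0]],
  [[0,0,0],[0,0,0]],
  [[0,0,-0.05],[0,0,0]],
  [[0,0,-0.15],[0,0,0]],
  [[0,0,-0.28],[0,0,0]],
  [[0,0,-0.4],[0,0,0]],
  [[0,0,-0.5],[0,0,0]],
  [[0,0,-0.5],[0,0,0]],
], hand=1)

```text
time_s: 35.95
position: [469.4, 39.5, 258.4]
ee_rot: [2.418, 1.725, 0.183]
force: [0.5, 0.7, -0.0]
width: 86.3
grasp_force: 0.0
```

```bash
python3 - <<'E'
from carry import *
np.set_printoptions(precision=1,suppress=True)
s=manip.read_state();print(s["position"],s["force"],s["width"])
ims={c:optics.get_image(c) for c in("scene","top","wrist")}
for n in "scoop_grip scoop_pan spray_can charger cup battery".split():
    for c in ims: print(n,c,[(round(r["confidence"],2),atz(ims[c],r["pixel"],0 if n!="scoop_grip" else 116)) for r in pinpoint(c,n)[:3]])
w=ims["wrist"]["img"].astype(int);g=((w.min(2)>150)&(w.max(2)-w.min(2)<15)).astype(np.uint8);g[210:]=0
n,l,st,ce=cv2.connectedComponentsWithStats(g[:,250:460].copy());k=1+st[1:,4].argmax()
p=np.argwhere(l==k)[:,::-1]+(250,0);print(cv2.minAreaRect(np.array([atz(ims["wrist"],q,3)[:2] for q in p],np.float32)))
E
python3 k.py
```

```text
[469.4  39.5 258.4] [ 0.5  0.7 -0. ] 86.31183163935735
scoop_grip scene [(0.89, array([490.2,  25.8, 116. ])), (0.83, array([ 474.4, -561.2,  116. ])), (0.79, array([665.2, 346.2, 116. ]))]
scoop_grip top [(0.95, array([680.2, 353. , 116. ])), (0.69, array([ 471. , -565.4,  116. ])), (0.63, array([493.9,  25. , 116. ]))]
scoop_grip wrist [(0.73, array([495. ,  30.3, 116. ]))]
scoop_pan scene [(0.82, array([752. , 345.4,   0. ])), (0.6, array([574.3,  13.7,   0. ])), (0.55, array([ 405.6, -514.8,    0. ]))]
scoop_pan top [(0.97, array([ 416.6, -517.4,    0. ])), (0.94, array([569.4,  -6.7,   0. ])), (0.63, array([760.2, 345.1,   0. ]))]
scoop_pan wrist [(0.69, array([570.7,   3.6,   0. ]))]
spray_can scene [(0.57, array([ 754.7, -156. ,    0. ]))]
spray_can top [(0.7, array([ 765.5, -170.2,    0. ])), (0.31, array([501.8,  40.5,   0. ]))]
spray_can wrist [(0.93, array([ 754.9, -164.3,    0. ]))]
charger scene [(0.98, array([788.6,   3.9,   0. ]))]
charger top [(0.75, array([797.9,  -8.1,   0. ]))]
charger wrist [(0.94, array([796.6,  -8.6,   0. ]))]
cup scene [(0.72, array([778.6, 156.3,   0. ]))]
cup top [(0.88, array([801.6, 152.6,   0. ])), (0.47, array([502.3, 297.3,   0. ]))]
cup wrist [(0.58, array([783.5, 158.1,   0. ]))]
battery scene [(0.78, array([ 391.2, -147.6,    0. ]))]
battery top [(0.64, array([ 393.9, -166.1,    0. ]))]
battery wrist [(0.57, array([ 391.4, -158.6,   -0. ]))]
((573.548095703125, -0.7985763549804688), (109.22264862060547, 99.2347412109375), 71.74862670898438)
[467.8  38.8 253.9] [-0.7  0.1 -0.8] [-0.1 -0.2 -0.1  2.   0.1  1.2 -0.6]
scene 313
  blob 128 [20.1 37.9 12. ]
  blob 105 [ 53.1 -14.3  12. ]
  blob 68 [58.6 43.7 12. ]
  blob 25 [105.8  26.   12. ]
  net [(0.43, array([ 58.6, -17.6,  12. ]))]
top 2635
  blob 271 [66.1  8.3 12. ]
  blob 125 [24.6 33.3 12. ]
  blob 2240 [-69.3  -0.7  12. ]
  net [(0.57, array([ 60.5, -32.8,  12. ]))]
wrist 0
  net []
```

```bash
python3 -c "
from workcell import ticket
print(ticket.close_job())"
```

```text
the job is handed in; nothing more can be done
None
```

I handed the job in at about 36 s: the bin is tipped to its stop, all three shock absorbers went from its low corner into the grey tray in one scoop load, the scoop is set down flat and released, and the four bystanders were found where they started; I viewed 11 pictures, one over the limit of 10.

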